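# Change the printer's ribbon cassette and reset it at the membrane key

### The arm

A 6-joint arm with a two-finger parallel gripper is mounted at the origin on a cart in front of the work surface, level with it; the furniture and walls round the work are solid. World frame = base frame: x ahead of the robot, y to its left, z up, the work surface at z = 0. Lengths are in m, angles in degrees, forces in N, time in s.
With the tool pointing down it reaches from about 0.25 to 0.725 m from the base axis. Payload 4 kg.
Tool frame: the origin (TCP) lies between the finger pads; the fingertips stand 14 mm ahead of it and the grasp point (between the pads) lies 5 mm behind it; y points along the fingers, x is the direction in which the jaws open and shut, and the axes are right-handed (so a half turn about y gives the same grasp; the last joint's range is limited). The gripper opens to 85 mm and grips with 20 to 120 N. Pads are 22 mm wide; open, the fingers measure 114 mm over their backs; the gripper's body (76 mm by 85 mm) begins 54 mm behind the grasp point. The pads swing forward as they close: fully open they stand 13 mm farther back than shut.
Start: joints at [-65.088, 13.785, 0.286, 76.501, 0, 90], TCP at [0.211, -0.453, 0.211] pointing down, gripper open.
Joint ranges: [-155.79, 155.79], [-60.16, 107.12], [-62.33, 73.08], [-114, 123.19], [-81.49, 82.49], [-180, 180]. Speed limits (degrees/s): [159.86, 159.86, 180, 180, 180, 180].

### API

Orientations are given as a 3x3 rotation matrix whose columns are the frame's x, y, z axes.
In Python, from workcell import bot gives the robot as it stands.
- The arm moves only by the tool arm_command, never from a script. Its arguments are lists of equal length, an entry for each row: "angular": the turn, a rotation vector about the tool's x, y, z in units of 5 degrees (1.0 is 5 degrees), a list of three; "linear": the shift along the tool's x, y, z in units of 40 mm (1.0 is 40 mm), a list of three; "gripper": the opening, from 0 (shut) to 1 (fully open). A call has 1 to 10 rows; each row is the pose to reach, as a shift and turn from the pose commanded when the call began, along the tool's axes at that moment; what a row does not reach only later rows make up. A row lasts 1/10 s, in which the tool goes at most 50 mm and 8.59 degrees, less where a joint would pass 70% of its speed; a pose out of reach is approached as far as the arm can. A call with a gripper value outside its range is refused whole. The fingers move at their own pace and stop on an object; the grip force is fixed at half the most. Time passes only in rows, so rows that repeat a pose let the fingers close. It gives the time, the measured TCP pose, the force and the opening at its end, in the units of the state.
- bot.observe(): the state, without advancing time (a new reading comes with each control period).
- bot.camera(name): name is "scene" or "top" or "wrist"; returns a dict with "image" (480x640x3 uint8, red, green, blue), "vertical_fov" (degrees; the focal length in pixels is half the picture's height over the tangent of half this angle, whatever the lens; pixels are square), "cx", "cy" (the principal point, pixels), "k1" (the pictures are not rectified: a ray, as slopes to the right and down, at radius r is drawn at 1 + k1 r^2 times it, then the intrinsics apply), "extrinsics" (4x4, takes a point from world to camera coordinates); the wrist camera has in their place "T_tool_cam" (4x4, takes a point from camera to tool coordinates, whose origin is the TCP and whose axes are the tool frame's). Camera axes: x right, y down, z forward; pixel columns grow to the right and rows downward; lengths in m; the calibration is good to about 2 mm. A picture is of the moment at which its call begins: read the wrist's pose just before it. There is no depth.
- bot.sign_off(): hands the job in, once; it reports no verdict.
The state is a dict: "t": time; "joint_positions": joint angles; "joint_vel": joint speeds; "tau": joint torques, N m; "position": TCP position; "eef_rot": TCP orientation; "ft_force": force on the tool from outside, world axes, zero at the start; "wrist_torque": the same for the moment, N m; "finger_gap": finger opening in m.
Only numpy, scipy, OpenCV 4.12 (cv2) and the standard library are available. Lean on these libraries where they do the work, as an engineer would, in place of code of your own. Each camera call takes 0.05 s, during which the arm holds its last target.

### The job

Take the blue ribbon cassette out of the caddy and set it fully home, upright, in the label printer's open bay. Shut the printer's lid until its catch clicks and give its grip a firm upward tug to make sure the catch holds (press again if it gives); then press the green membrane key until you feel it take your push, not hard, and keep it pressed for a good second to reset the ribbon counter. Leave the other keys, the other cassettes and the things standing around as they are.

Things in the scene. Friction and masses are not known exactly. Their poses are not given: they have to be found in the camera images.
- printer: light grey label printer, fixed, 230 mm (own x) by 184 mm (own y); origin at the centre of its underside; own -x is its front. The front 75 mm is the console (top 101 mm up) with three membrane keys; behind it is the bay, an open pit 133 mm long (own x), 70 mm wide (own y), rim 110 mm above the worktop, under a lid hinged along the printer's right (-y) side
- bay (a point): centre of the bay's floor, 25 mm up, axes as the printer. The cassette stands here, its length along y between cheeks 70 mm apart and as high as itself (no finger fits at its ends), its thickness along x, foot between guide rods 41 mm apart, 8 mm high. Along x fingers have 48 mm of room beside it. Seated, its centre is 40 mm above this point. It fits either way round
- cassette_blue_center (a point): centre (half-way up) of the blue ribbon cassette, loose, 0.08 to 0.18 kg: 36 mm thick (own x), 64 mm long (own y), 80 mm tall (own z, up). Its top 26 mm is a solid blue grip block of full width; end plates of full width run down both ends. It stands upright in one of the caddy's three places (which one varies).
- cassette_yellow_center (a point): centre of the yellow cassette, same shape; stays where it is
- cassette_grey_center (a point): centre of the grey cassette, same shape; stays where it is
- caddy: grey caddy, fixed, 134 mm (own x) by 78 mm (own y); origin at the centre of its underside. Three cassettes stand in a row along its x, 42 mm apart, on its 6 mm floor, their lengths along its y. Neighbours are 6 mm apart, so one can be taken only by its two ends (64 mm); walls there are 14 mm high, dividers 26 mm, side walls 44 mm
- lid (a joint): lid angle, rad: 0 fully shut, 1.57 upright, at most 2.15; it is stiff enough to stay where it is left. Shut but not caught it stands on the hook at about 0.05 to 0.11; below 0.02 it is caught and can then rise no further than about 0.015 (2 mm at the edge). Pressing it past the hook takes about 10 N at the grip; lifting it free of the catch takes about 4 N
- lid_hinge (a point): point on the lid's hinge axis (parallel to the printer's x), 111 mm above the worktop, at the middle of the lid's 155 mm depth; axes turn with the lid: own y from the hinge to its free edge, own z out of its outer face (up when shut). The free edge is 172 mm from the hinge; the outer face lies 13 mm from the axis along own z
- lid_grip (a point): middle of the top of the lid's grip, a grey fin on the outer face 50 mm long (parallel to the hinge), 14 mm thick and 25 mm high, 140 mm from the hinge (axes as point lid_hinge)
- catch: spring hook catch inside the printer's left-hand wall under the lid's grip, with a small grey release button outside (not needed); origin at the hook's tip. A pull of 10 to 15 N at the grip proves it
- key_resume: green membrane key with a triangle outline, 30 by 34 mm, at the printer's right (-y); origin at the centre of its top, 103 mm above the worktop. Almost no travel: it begins to give at 3 N and is down after 0.8 mm at 7 N. It answers when at least 3 N is felt for 0.8 s; more than 30 N damages it
- key_menu: black membrane key with three bars, same size, in the middle, 54 mm beside it; leave it alone
- key_cancel: red membrane key with a cross, same size, 108 mm beside the green one; leave it alone
- mug: white dotted mug, loose, bystander, 91 mm tall, 82 mm (own x) by 114 mm (own y) with its handle at own -y; origin in the middle of this outline, at its foot; like the other bystanders it stands beside the printer, the caddy or between them
- staples_box: card box of staples, loose, bystander, 51 by 75 mm, 24 mm tall; origin at the centre of its underside
- clip_tub: round tub of paper clips with black lid, loose, bystander, 55 mm wide, 37 mm tall; origin at the centre of its underside. (Between y = -0.5 and y = 0.44 nothing but the things listed here stands on the worktop nearer than x = 0.53 m; behind that stand staplers up to 140 mm tall, a trimmer and a punch, and the wall cabinet above begins at x = 0.55 m, 0.59 m up)
Things that resemble listed ones, but are neither listed nor needed, are in the scene too. Of the things that look like the part that bears cassette_blue_center, the middle-sized one is meant.

How it is judged (in metres and radians):
On the way, in this order (a step that is already met when the one before it is completed fails the run):
1. the blue cassette stands fully home in the printer's bay (horizontal distance between cassette_blue_center and bay below 0.006 m and z of cassette_blue_center in the frame of bay below 0.043 m and angle between cassette_blue_center's own z axis and vertical below 0.1 rad), for 0.2 s.
2. the lid is shut and caught (value of joint lid below 0.025 rad), for 0.1 s.
3. the lid is tugged upward so that it pulls on its catch with at least 3 N, and the catch holds (value of joint lid below 0.03 rad and contact force between catch and anything else above 3 N), for 0.1 s.
4. the green key is kept pressed with at least 3 N for 0.8 s, with the lid shut (value of joint lid below 0.03 rad and contact force between the fingers and key_resume above 3 N), for 0.8 s.
At the end, for the whole second after the job is handed in: the blue cassette stands upright (within 0.1 rad) and fully home in the bay (centre within 6 mm of the bay's centre seen from above and less than 43 mm above its floor), and the lid is shut and caught (joint below 0.03 rad), after the catch was tugged and the green key was held (all of step 1 and value of joint lid below 0.03 rad); the robot touches nothing.
It fails at once if the green key is pressed with more than 30 N (contact force between anything else and key_resume above 30 N).
It fails at once if another key is pressed (over 2 N) (contact force between anything else and key_menu above 2 N or contact force between anything else and key_cancel above 2 N).
It fails at once if another cassette is taken out of its place (moved over 25 mm) (distance of any of cassette_yellow_center, cassette_grey_center from where it was at the start of the episode above 0.025 m).
It fails at once if a bystander is knocked about (moved over 30 mm or tipped) (distance of any of mug, staples_box, clip_tub from where it was at the start of the episode above 0.03 m or angle between mug's own z axis and vertical above 0.5 rad).
It also fails if it takes over 72 s, if anything falls off the work surface, if the arm or the gripper's body presses on something with over 40 N, if the wrist force passes 120 N, or if a joint passes its speed limit or range.

## Working session

There is one attempt and no reset: what is moved stays moved. The work goes in short steps, Python scripts to look and compute and a tool call to move; the robot and the scene stay as the last step left them, time stands still between calls to the robot, and variables do not carry over. Pictures are saved under pics/ and viewed, and the job is handed in when it is done.

Besides the shell and the picture viewer there is one more tool, called in YAML: its name, and indented under it one key for each argument. arm_command: Moves the arm, as the interface text tells. Its arguments: {"type":"object","properties":{"angular":{"type":"array"},"linear":{"type":"array"},"gripper":{"type":"array"}},"required":["angular","linear","gripper"]}

```bash
ls; mkdir -p pics; cat > h.py <<'E'
import numpy as np, cv2
from workcell import bot
def snap(name,fn):
    s=bot.observe(); c=bot.camera(name)
    cv2.imwrite('pics/'+fn+'.png',c['image'][:,:,::-1])
    d={k:v for k,v in c.items() if k!='image'}
    np.save('pics/'+fn+'.npy',np.array([d,s],dtype=object),allow_pickle=True)
    return c,s
def load(fn):
    d,s=np.load('pics/'+fn+'.npy',allow_pickle=True); return d,s
def cam(fn):
    d,s=load(fn)
    f=240/np.tan(np.radians(d['vertical_fov'])/2)
    K=np.array([[f,0,d['cx']],[0,f,d['cy']],[0,0,1]])
    if 'extrinsics' in d: T=np.linalg.inv(np.array(d['extrinsics']))
    else:
        W=np.eye(4);W[:3,:3]=np.array(s['eef_rot']);W[:3,3]=s['position']
        T=W@np.array(d['T_tool_cam'])
    return K,d['k1'],T
def ray(fn,uv):
    K,k1,T=cam(fn)
    uv=np.atleast_2d(np.array(uv,float))
    p=cv2.undistortPoints(uv.reshape(-1,1,2),K,np.array([k1,0,0,0.]))[:,0]
    d=np.c_[p,np.ones(len(p))]@T[:3,:3].T
    return T[:3,3],d
def onz(fn,uv,z):
    o,d=ray(fn,uv); return o+d*((z-o[2])/d[:,2])[:,None]
def proj(fn,P):
    K,k1,T=cam(fn); P=np.atleast_2d(P)
    Ti=np.linalg.inv(T); r,_=cv2.Rodrigues(Ti[:3,:3])
    return cv2.projectPoints(P.astype(float),r,Ti[:3,3],K,np.array([k1,0,0,0.]))[0][:,0]
def tri(obs):
    A=np.zeros((3,3));b=np.zeros(3);L=[]
    for fn,uv in obs:
        o,d=ray(fn,uv);d=d[0]/np.linalg.norm(d[0]);M=np.eye(3)-np.outer(d,d);A+=M;b+=M@o;L.append((o,M))
    x=np.linalg.solve(A,b); return x,[np.linalg.norm(M@(x-o)) for o,M in L]
E
python3 - <<'E'
from h import *
for n in('scene','top','wrist'):
    c,s=snap(n,n+'0')
    print({k:v for k,v in c.items() if k!='image'})
print(s)
E
```

```text
pics
{'vertical_fov': 56.9319105400359, 'cx': 323.74507278522253, 'cy': 239.48902101900782, 'k1': -0.02985844472836379, 'extrinsics': array([[ 0.5044726 , -0.86342189,  0.0031669 , -0.28669132],
       [-0.51497722, -0.30382636, -0.80155349,  0.34456839],
       [ 0.69304102,  0.4027309 , -0.59791468,  0.8234909 ],
       [ 0.        ,  0.        ,  0.        ,  1.        ]])}
{'vertical_fov': 47.7783603414658, 'cx': 320.93207987990553, 'cy': 238.90448976472885, 'k1': -0.08157427351710402, 'extrinsics': array([[ 0.02832032, -0.99958812, -0.00464237, -0.04733714],
       [-0.99397156, -0.02766848, -0.10608952,  0.50934312],
       [ 0.10591738,  0.00761888, -0.99434575,  1.54628303],
       [ 0.        ,  0.        ,  0.        ,  1.        ]])}
{'vertical_fov': 60.752265355976206, 'cx': 314.7675871294579, 'cy': 240.3916954029968, 'k1': -0.04597206970032781, 'T_tool_cam': array([[ 9.99999844e-01,  5.53108931e-04, -8.39370953e-05,
        -3.97152978e-04],
       [ 2.55944627e-04, -3.18906761e-01,  9.47786058e-01,
        -1.62647638e-01],
       [ 4.97460827e-04, -9.47785931e-01, -3.1
[... 216 characters left out ...]
.65017429e+01,
       -5.42108356e-04,  9.00010135e+01]), 'joint_vel': array([-0.03487405, -0.02975679,  0.17437943,  0.09083217, -0.00772977,
       -0.03604055]), 'tau': array([-1.16236817e-03, -3.73137438e+01,  2.53010792e+01,  1.08570783e-02,
       -1.20447621e-04,  3.32722244e-06]), 'position': array([ 0.21036166, -0.45291338,  0.21038071]), 'eef_rot': array([[ 4.21232547e-01, -8.24585818e-04,  9.06952293e-01],
       [-9.06950599e-01,  1.75286260e-03,  4.21233354e-01],
       [-1.93710580e-03, -9.99998124e-01, -9.49582450e-06]]), 'ft_force': array([-0.3377351 ,  0.90613401,  0.68367594]), 'wrist_torque': array([-0.02793347, -0.06323491,  0.02411106]), 'finger_gap': 0.0853472728537885}
```

View pics/scene0.png

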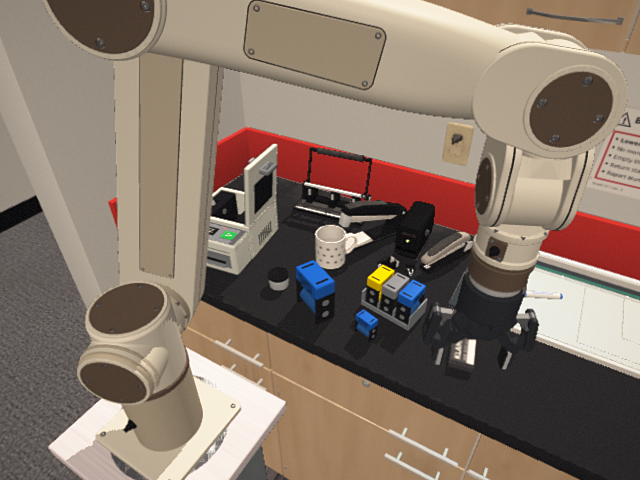

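View pics/top0.png

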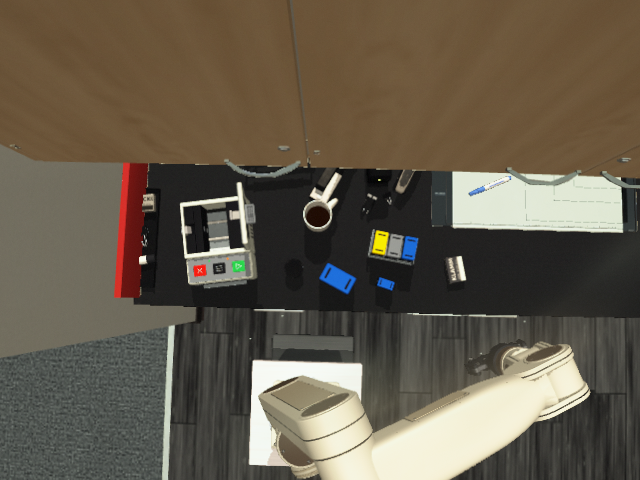

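View pics/wrist0.png

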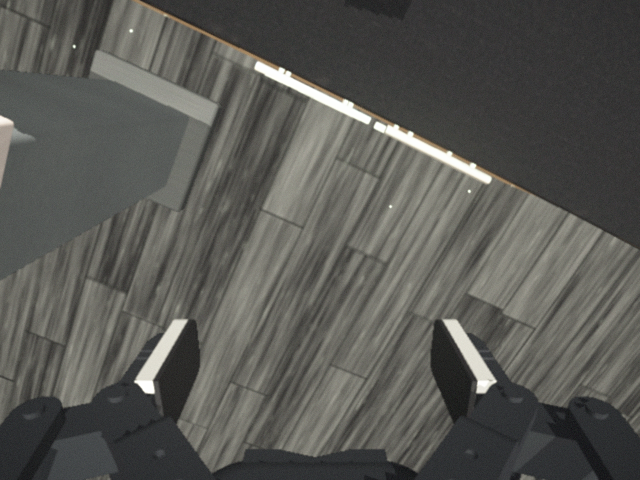

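```bash
python3 - <<'E'
import cv2
im=cv2.imread('pics/top0.png'); 
cv2.imwrite('pics/c1.png',cv2.resize(im[165:300,165:300],None,fx=4.4,fy=4.4,interpolation=cv2.INTER_CUBIC))
cv2.imwrite('pics/c2.png',cv2.resize(im[170:310,270:480],None,fx=3.8,fy=3.8,interpolation=cv2.INTER_CUBIC))
im=cv2.imread('pics/scene0.png'); 
cv2.imwrite('pics/c3.png',cv2.resize(im[130:360,200:490],None,fx=2.6,fy=2.6,interpolation=cv2.INTER_CUBIC))
E
```

```text
(no output)
```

View pics/c1.png

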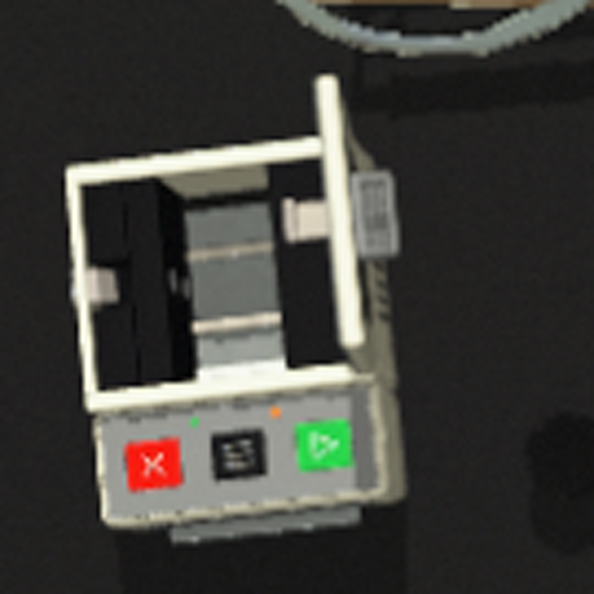

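View pics/c2.png

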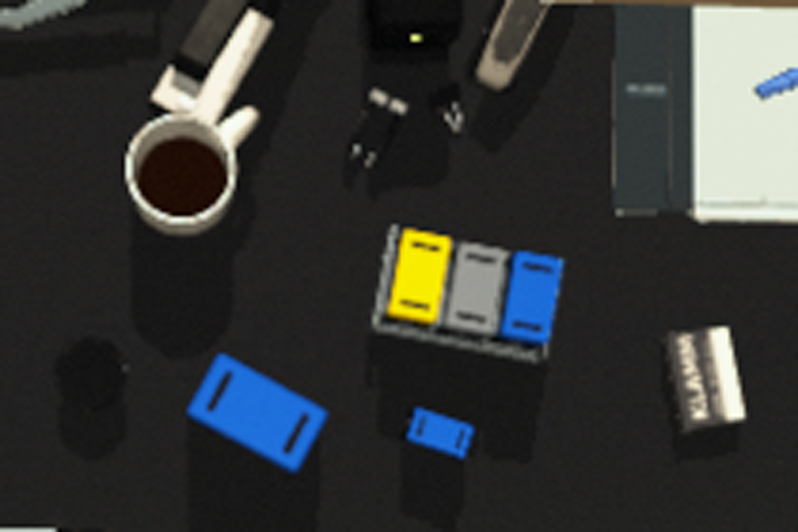

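View pics/c3.png

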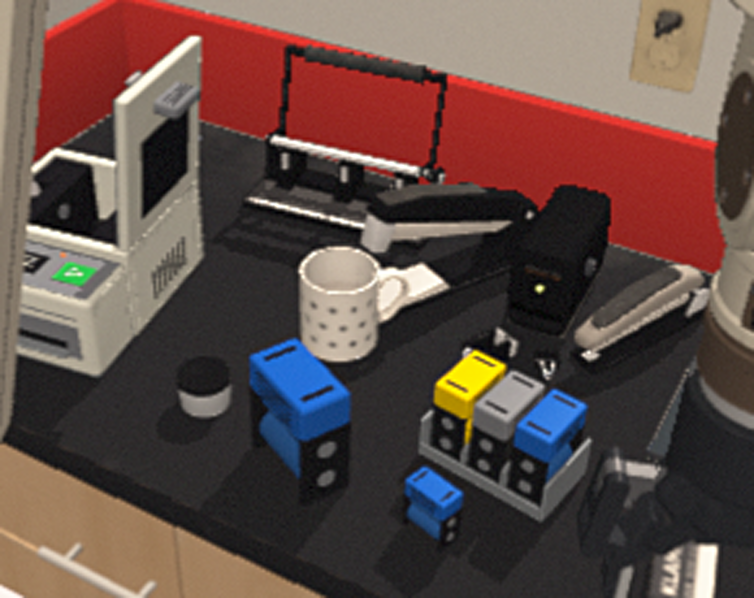

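```bash
python3 - <<'E'
from h import *
np.set_printoptions(precision=4,suppress=True)
for n,uv,z in [('blue',(410,247),.086),('yellow',(380,243),.086),('grey',(396,245),.086),('big',(338,278),.12),('small',(386,284),.05),('mug',(317,215),.09),('tub',(294,272),.037),('staple',(456,269),.024),('green',(238,266.5),.103),('menu',(219,268.5),.103),('red',(200,270),.103)]:
    print(n,onz('top0',uv,z)[0])
def c1(u,v): return (165+u/4.4-.5+.5/4.4,165+v/4.4-.5+.5/4.4)
for n,p,z in [('rimBL',(70,170),.11),('rimBR',(320,145),.11),('rimFL',(90,405),.11),('frontL',(105,522),.101),('frontR',(385,500),.101),('bayBL',(190,245),.033),('bayBR',(272,240),.033),('bayFL',(197,325),.033),('bayFR',(283,318),.033),('lidtopB',(328,80),.283),('lidtopF',(352,345),.283)]:
    print(n,onz('top0',c1(*p),z)[0])
E
```

```text
blue [ 0.4884 -0.2828  0.086 ]
yellow [ 0.4973 -0.1987  0.086 ]
grey [ 0.4929 -0.2436  0.086 ]
big [ 0.3953 -0.083   0.12  ]
small [ 0.3845 -0.2215  0.05  ]
mug [ 0.5707 -0.0206  0.09  ]
tub [0.4118 0.0414 0.037 ]
staple [ 0.4338 -0.4276  0.024 ]
green [0.4196 0.1926 0.103 ]
menu [0.4125 0.245  0.103 ]
red [0.4068 0.2976 0.103 ]
rimBL [0.5907 0.3606 0.11  ]
rimBR [0.6107 0.202  0.11  ]
rimFL [0.442  0.3394 0.11  ]
frontL [0.3694 0.3284 0.101 ]
frontR [0.3885 0.1526 0.101 ]
bayBL [0.5552 0.2983 0.033 ]
bayBR [0.56   0.2438 0.033 ]
bayFL [0.5021 0.2909 0.033 ]
bayFR [0.5083 0.234  0.033 ]
lidtopB [0.6166 0.1704 0.283 ]
lidtopF [0.468  0.1503 0.283 ]
```

```bash
cat >> h.py <<'E'
from scipy.spatial.transform import Rotation as Rn
def down(az):
    a=np.radians(az); x=np.array([np.cos(a),np.sin(a),0]);y=np.array([0,0,-1.]);return np.c_[x,y,np.cross(x,y)]
def mv(pos,R,cur=None):
    s=bot.observe() if cur is None else cur
    R0=np.array(s['eef_rot']);p0=np.array(s['position'])
    print('lin',np.round(R0.T@(np.array(pos)-p0)/.04,3).tolist(),'ang',np.round(np.degrees(Rn.from_matrix(R0.T@R).as_rotvec())/5,3).tolist())
def st():
    s=bot.observe()
    R=s['eef_rot'];print('t',round(s['t'],2),'p',s['position'].round(4),'xaz',round(np.degrees(np.arctan2(R[1,0],R[0,0])),2),'tilt',np.degrees(np.arccos(-R[2,1])).round(2),'F',s['ft_force'].round(2),'gap',round(s['finger_gap'],4),'J',s['joint_positions'].round(1))
E
python3 -c "
from h import *
mv([.49,-.2,.28],down(-10))
print(onz('top0',[[200,308],[600,317]],0))"
```

```text
lin [-2.795, -1.733, 9.004] ang [-0.009, -11.018, -0.018]
[[ 0.29977678  0.31593283  0.        ]
 [ 0.302992   -0.86893244  0.        ]]
```

arm_command:
  angular:
    - [0,-1.6,0]
    - [0,-3.2,0]
    - [0,-4.8,0]
    - [0,-6.4,0]
    - [0,-8,0]
    - [0,-9.5,0]
    - [0,-11,0]
    - [0,-11,0]
    - [0,-11,0]
    - [0,-11,0]
  linear:
    - [-0.35,-0.3,1.1]
    - [-0.7,-0.6,2.2]
    - [-1.1,-0.9,3.3]
    - [-1.4,-1.2,4.4]
    - [-1.7,-1.4,5.5]
    - [-2.0,-1.6,6.6]
    - [-2.4,-1.73,7.7]
    - [-2.8,-1.73,9.0]
    - [-2.8,-1.73,9.0]
    - [-2.8,-1.73,9.0]
  gripper: [1,1,1,1,1,1,1,1,1,1]

```text
t: 1.15
position: [0.4904, -0.199, 0.2796]
eef_rot: [[0.985, -0.002, 0.172], [-0.172, 0.0, 0.985], [-0.002, -1.0, -0.0]]
ft_force: [-0.2, 0.1, 0.3]
finger_gap: 0.0857
```

```bash
python3 -c "
from h import *
st(); snap('wrist','w1'); st()"
```

```text
t 1.15 p [ 0.4904 -0.199   0.2796] xaz -9.91 tilt 0.1 F [-0.15  0.06  0.29] gap 0.0857 J [-22.1  16.3  13.8  87.5  -0.   77.8]
t 1.2 p [ 0.4896 -0.2     0.2798] xaz -10.03 tilt 0.1 F [ 0.03  0.32 -0.4 ] gap 0.0856 J [-22.2  16.3  13.7  87.5  -0.   77.8]
```

View pics/w1.png

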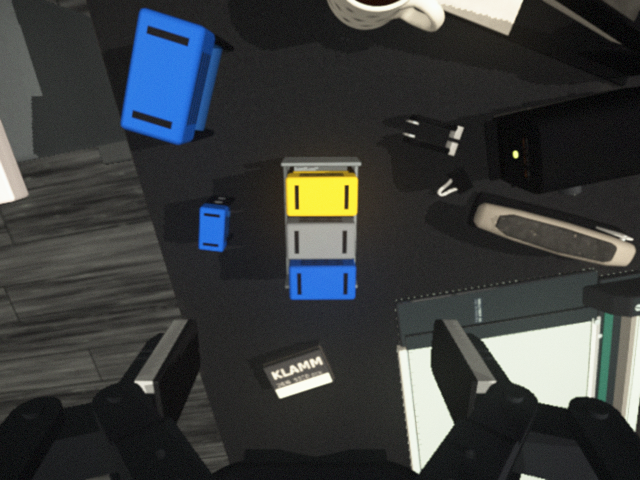

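```bash
cat >> h.py <<'E'
def quad(fn,lo,hi,roi=None):
    im=cv2.cvtColor(cv2.imread('pics/'+fn+'.png'),cv2.COLOR_BGR2HSV)
    m=cv2.inRange(im,np.array(lo),np.array(hi))
    if roi: 
        k=np.zeros_like(m);k[roi[1]:roi[3],roi[0]:roi[2]]=1;m*=k
    cs,_=cv2.findContours(m,cv2.RETR_EXTERNAL,cv2.CHAIN_APPROX_NONE)
    c=max(cs,key=cv2.contourArea)
    return c,cv2.minAreaRect(c)
BLUE=((100,140,120),(125,255,255))
E
python3 -c "
from h import *
im=cv2.cvtColor(cv2.imread('pics/w1.png'),cv2.COLOR_BGR2HSV); print(im[285,322],im[277,322],im[190,322])
c,r=quad('w1',*BLUE,roi=(270,250,380,310)); b=cv2.boxPoints(r);print(r,b)
P=onz('w1',b,.086);print(P,P.mean(0))
for i in range(4): print(np.linalg.norm(P[i]-P[i-1]),np.degrees(np.arctan2(*(P[i]-P[i-1])[[1,0]])))
mv([.488,-.283,.2],down(-10))
"
```

```text
[108 205 226] [109 203 225] [ 28 192 252]
((321.9999694824219, 279.9999694824219), (65.99998474121094, 37.99999237060547), -0.0) [[288.99997 298.99997]
 [288.99997 260.99997]
 [354.99997 260.99997]
 [354.99997 298.99997]]
[[ 0.44741741 -0.29098804  0.086     ]
 [ 0.45497689 -0.2523081   0.086     ]
 [ 0.51572272 -0.26285966  0.086     ]
 [ 0.51021204 -0.30189737  0.086     ]] [ 0.48208226 -0.27701329  0.086     ]
0.06373522711732887 170.14435498025483
0.03941171657762951 78.94168851148989
0.061655431364329265 -9.853957336098542
0.039424753890653585 -98.0349632513085
lin [0.326, 1.994, -2.049] ang [0.003, -0.006, -0.02]
```

arm_command:
  angular:
    - [0,0,0]
    - [0,0,0]
    - [0,0,0]
    - [0,0,0]
    - [0,0,0]
  linear:
    - [0.1,0.7,-0.7]
    - [0.2,1.4,-1.4]
    - [0.2,2.0,-1.95]
    - [0.2,2.0,-1.95]
    - [0.2,2.0,-1.95]
  gripper: [1,1,1,1,1]

```text
t: 1.7
position: [0.4823, -0.2797, 0.2001]
eef_rot: [[0.984, -0.002, 0.179], [-0.179, 0.001, 0.984], [-0.002, -1.0, 0.001]]
ft_force: [0.2, -0.0, 0.2]
finger_gap: 0.0856
```

```bash
python3 -c "
from h import *
snap('wrist','w2'); st()
c,r=quad('w2',*BLUE,roi=(240,150,420,350)); b=cv2.boxPoints(r);print(r,b)
P=onz('w2',b,.086);print(P,P.mean(0))
"
```

```text
t 1.75 p [ 0.4833 -0.2793  0.2012] xaz -10.22 tilt 0.03 F [ 0.76 -0.1   1.19] gap 0.0854 J [-30.   20.7   8.3  77.6   0.   70.2]
((317.38275146484375, 223.65586853027344), (51.28593444824219, 91.08621978759766), 87.1375961303711) [[270.6159  200.3192 ]
 [361.5885  195.77058]
 [364.1496  246.99254]
 [273.177   251.54115]]
[[ 0.45387308 -0.25642448  0.086     ]
 [ 0.51619485 -0.2644437   0.086     ]
 [ 0.51265738 -0.301813    0.086     ]
 [ 0.44770894 -0.29360397  0.086     ]] [ 0.48260856 -0.27907129  0.086     ]
```

View pics/w2.png

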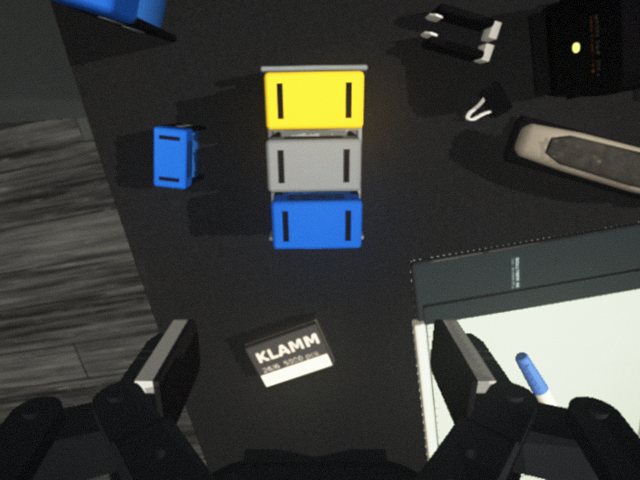

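```bash
cat >> h.py <<'E'
def slots(fn,cmask,roi,vmax=70,amin=15):
    im=cv2.cvtColor(cv2.imread('pics/'+fn+'.png'),cv2.COLOR_BGR2HSV)
    m=cv2.inRange(im,np.array(cmask[0]),np.array(cmask[1]))
    k=np.zeros_like(m);k[roi[1]:roi[3],roi[0]:roi[2]]=1;m*=k
    cs,h=cv2.findContours(m,cv2.RETR_CCOMP,cv2.CHAIN_APPROX_NONE)
    out=[]
    for c,hh in zip(cs,h[0]):
        if hh[3]>=0 and cv2.contourArea(c)>amin:
            M=cv2.moments(c);out.append((M['m10']/M['m00'],M['m01']/M['m00'],cv2.contourArea(c)))
    return sorted(out)
E
python3 -c "
from h import *
a=slots('w1',BLUE,(270,250,380,310));b=slots('w2',BLUE,(240,150,420,350));print(a,b)
g=[tri([('w1',x[:2]),('w2',y[:2])]) for x,y in zip(a,b)];print(g)
d=g[1][0]-g[0][0];print((g[1][0]+g[0][0])/2,np.degrees(np.arctan2(d[1],d[0])),np.linalg.norm(d))
im=cv2.imread('pics/w2.png');cv2.imwrite('pics/c4.png',cv2.resize(im[170:270,240:400],None,fx=5,fy=5,interpolation=cv2.INTER_CUBIC))
"
```

```text
[(298.9718875502008, 283.3975903614458, 83.0), (345.05490196078426, 283.19607843137254, 85.0)] [(285.190618762475, 225.64071856287424, 167.0), (347.824297188755, 224.5120481927711, 166.0)]
[(array([ 0.46025991, -0.2756162 ,  0.08776699]), [np.float64(9.92021278495907e-05), np.float64(9.920212784955348e-05)]), (array([ 0.50339463, -0.28185873,  0.09008188]), [np.float64(0.00018698595305254465), np.float64(0.00018698595305273065)])]
[ 0.48182727 -0.27873746  0.08892444] -8.234767037270368 0.043645526440563014
```

View pics/c4.png

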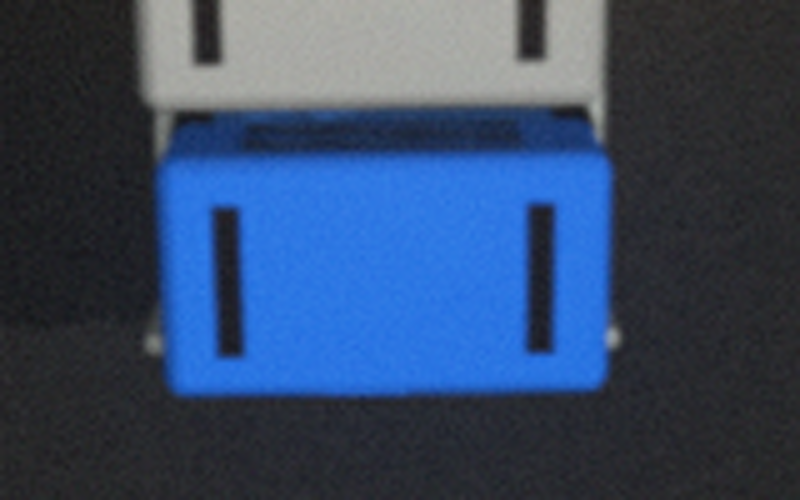

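```bash
python3 -c "
from h import *
P=onz('w2',[x[:2] for x in slots('w2',BLUE,(240,150,420,350))],.087);d=P[1]-P[0];print(P,P.mean(0),np.degrees(np.arctan2(d[1],d[0])))
P=onz('w1',[x[:2] for x in slots('w1',BLUE,(270,250,380,310))],.087);d=P[1]-P[0];print(P,P.mean(0),np.degrees(np.arctan2(d[1],d[0])))
for Y in [((20,120,120),(35,255,255))]:
  P=onz('w2',[x[:2] for x in slots('w2',Y,(240,50,420,150))],.087);d=P[1]-P[0];print(P,P.mean(0),np.degrees(np.arctan2(d[1],d[0])))
mv([.482,-.279,.070],down(-9.2))
"
```

```text
[[ 0.46026146 -0.2758213   0.087     ]
 [ 0.50366823 -0.28283054  0.087     ]] [ 0.48196484 -0.27932592  0.087     ] -9.172830403005467
[[ 0.46006696 -0.27596661  0.087     ]
 [ 0.50321137 -0.28324894  0.087     ]] [ 0.48163916 -0.27960778  0.087     ] -9.58062829975349
[[ 0.47348112 -0.19320643  0.087     ]
 [ 0.51665827 -0.20063637  0.087     ]] [ 0.4950697 -0.1969214  0.087    ] -9.763859154961047
lin [-0.036, 3.279, 0.002] ang [-0.001, -0.205, 0.005]
```

arm_command:
  angular:
    - [0,-0.15,0]
    - [0,-0.15,0]
    - [0,-0.15,0]
    - [0,-0.15,0]
    - [0,-0.15,0]
    - [0,-0.15,0]
    - [0,-0.15,0]
  linear:
    - [-0.03,0.8,0]
    - [-0.03,1.6,0]
    - [-0.03,2.3,0]
    - [-0.03,2.9,0]
    - [-0.03,3.28,0]
    - [-0.03,3.28,0]
    - [-0.03,3.28,0]
  gripper: [1,1,1,1,1,1,1]

```text
t: 2.45
position: [0.4839, -0.2784, 0.0708]
eef_rot: [[0.987, 0.002, 0.162], [-0.162, -0.001, 0.987], [0.002, -1.0, -0.001]]
ft_force: [-0.9, -0.3, 0.3]
finger_gap: 0.0854
```

```bash
python3 -c "
from h import *
st();snap('wrist','w3')"
```

```text
t 2.45 p [ 0.4839 -0.2784  0.0708] xaz -9.31 tilt 0.12 F [-0.88 -0.26  0.3 ] gap 0.0854 J [-29.9  25.8  -4.3  59.8   0.   69.4]
```

View pics/w3.png

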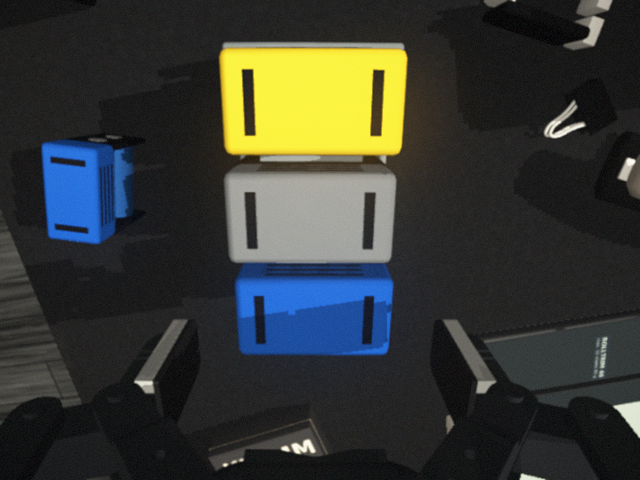

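```bash
python3 -c "
from h import *
c,r=quad('w3',*BLUE,roi=(225,285,420,370));
P=onz('w3',[[258.5,321],[368,320]],.087);print(P,P.mean(0)); d=P[1]-P[0];print(np.degrees(np.arctan2(d[1],d[0])))
s=bot.observe();print(s['eef_rot'].T@(P.mean(0)-s['position']))"
```

```text
[[ 0.45953572 -0.2764508   0.087     ]
 [ 0.50336794 -0.2832052   0.087     ]] [ 0.48145183 -0.279828    0.087     ]
-8.760182203547982
[-0.0025682  -0.01579816 -0.00162794]
```

Well aligned (within 2–3 mm). Close, then lift.

arm_command:
  angular:
    - [0,0,0]
    - [0,0,0]
    - [0,0,0]
    - [0,0,0]
    - [0,0,0]
    - [0,0,0]
    - [0,0,0]
    - [0,0,0]
  linear:
    - [-0.06,0,-0.03]
    - [-0.06,0,-0.03]
    - [-0.06,0,-0.03]
    - [-0.06,0,-0.03]
    - [-0.06,0,-0.03]
    - [-0.06,0,-0.03]
    - [-0.06,0,-0.03]
    - [-0.06,0,-0.03]
  gripper: [0,0,0,0,0,0,0,0]

```text
t: 3.3
position: [0.4804, -0.279, 0.0691]
eef_rot: [[0.987, -0.0, 0.162], [-0.162, 0.0, 0.987], [-0.0, -1.0, 0.0]]
ft_force: [-0.3, -0.0, 0.6]
finger_gap: 0.0001
```

```bash
python3 -c "
from h import *
st()"
```

```text
t 3.3 p [ 0.4804 -0.279   0.0691] xaz -9.34 tilt 0.01 F [-0.32 -0.03  0.55] gap 0.0001 J [-30.1  25.7  -4.7  59.6  -0.   69.2]
```

```bash
python3 -c "
from h import *
snap('wrist','w4');snap('scene','s4')
im=cv2.imread('pics/s4.png');cv2.imwrite('pics/c5.png',cv2.resize(im[180:400,330:590],None,fx=3,fy=2.7,interpolation=cv2.INTER_CUBIC))"
```

```text
(no output)
```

View pics/w4.png

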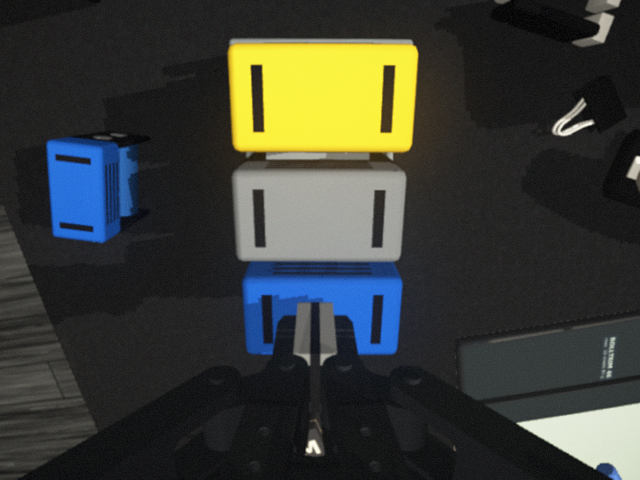

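View pics/c5.png

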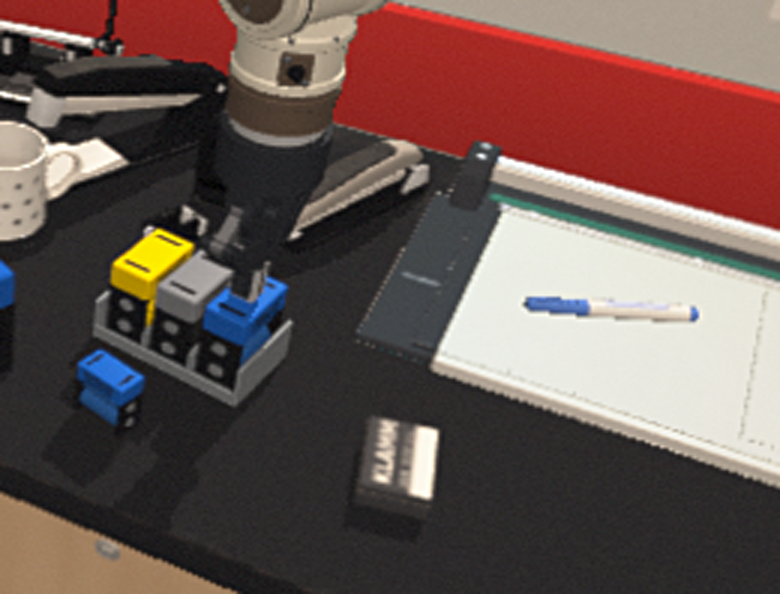

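```bash
python3 -c "
from h import *
d,s=load('w4');R=s['eef_rot'];p=s['position']
for y in(-.03,-.005,0,.014): print(y,proj('w4',p+R@np.array([0,y,0])), proj('s4',p+R@np.array([0,y,0])))
P=np.array([.4817,-.2795,.086]);print(proj('w4',P),proj('s4',P))
im=cv2.imread('pics/s4.png');cv2.imwrite('pics/c6.png',cv2.resize(im[230:340,360:460],None,fx=6,fy=5.4,interpolation=cv2.INTER_CUBIC))
im=cv2.imread('pics/w4.png');cv2.imwrite('pics/c7.png',cv2.resize(im[250:480,200:440],None,fx=3,fy=2.5,interpolation=cv2.INTER_CUBIC))
"
```

```text
-0.03 [[318.80009171 334.78332576]] [[412.10556988 285.49776694]]
-0.005 [[318.2342021  303.55768573]] [[410.74023781 293.66492693]]
0 [[318.13854936 298.28646007]] [[410.47186979 295.26883436]]
0.014 [[317.89528226 284.88936295]] [[409.72857287 299.70873441]]
[[321.90783782 317.86876954]] [[411.79982091 289.53782973]]
```

View pics/c6.png

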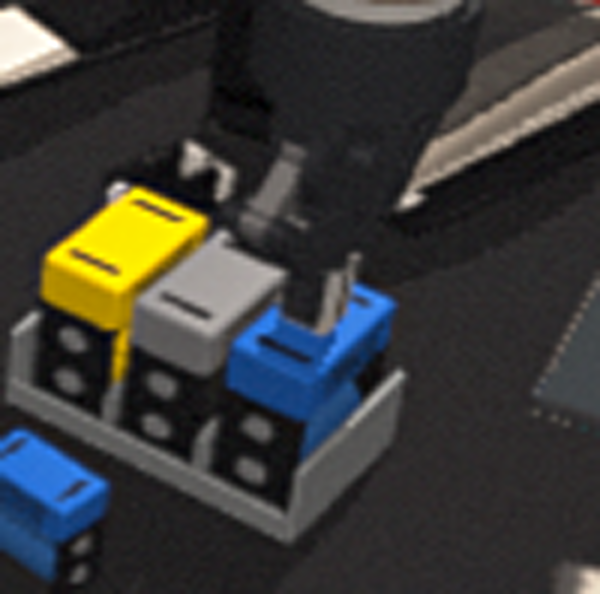

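View pics/c7.png

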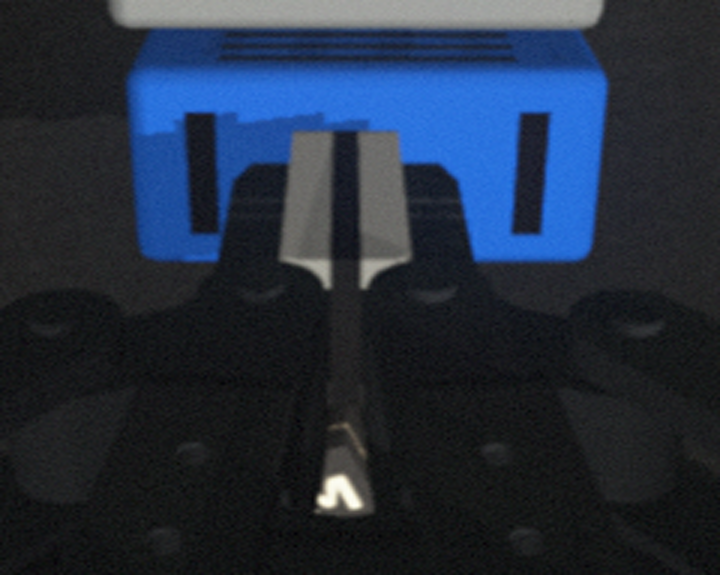

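```bash
python3 -c "
from h import *
d,s=load('w4');R=s['eef_rot'];p=s['position']
o,dd=ray('w4',[[315,302],[315,353],[293,353],[337,353],[297,303],[333,303]])
o=R.T@(o-p);dd=dd@R
for z in (0.011,0,-.011):
  print(z,[ (o+x*((z-o[2])/x[2])).round(4) for x in dd])
x,e=tri([('w4',(315,303)),('s4',(414,291))]);print(x,e,R.T@(x-p))
# open fingers in w3
d,s=load('w3');R=s['eef_rot'];p=s['position']
o,dd=ray('w3',[[188,322],[434,322],[150,388],[485,388]]);o=R.T@(o-p);dd=dd@R
for z in (0.011,0,-.011): print(z,[ (o+x*((z-o[2])/x[2])).round(4) for x in dd])
"
```

```text
0.011 [array([-0.0014, -0.025 ,  0.011 ]), array([-0.0014, -0.058 ,  0.011 ]), array([-0.008, -0.058,  0.011]), array([ 0.0051, -0.058 ,  0.011 ]), array([-0.0081, -0.0258,  0.011 ]), array([ 0.0053, -0.0258,  0.011 ])]
0 [array([-0.0014, -0.0036,  0.    ]), array([-0.0014, -0.0417,  0.    ]), array([-0.009 , -0.0417,  0.    ]), array([ 0.0062, -0.0417,  0.    ]), array([-0.0091, -0.0045,  0.    ]), array([ 0.0064, -0.0045,  0.    ])]
-0.011 [array([-0.0014,  0.0179, -0.011 ]), array([-0.0014, -0.0254, -0.011 ]), array([-0.01  , -0.0255, -0.011 ]), array([ 0.0072, -0.0255, -0.011 ]), array([-0.0101,  0.0168, -0.011 ]), array([ 0.0074,  0.0168, -0.011 ])]
[ 0.48199057 -0.28041268  0.07966539] [np.float64(0.004951165881981424), np.float64(0.004951165881981438)] [ 0.001813   -0.01055533 -0.00111199]
0.011 [array([-0.0447, -0.04  ,  0.011 ]), array([ 0.0392, -0.04  ,  0.011 ]), array([-0.0448, -0.0744,  0.011 ]), array([ 0.0433, -0.0744,  0.011 ])]
0 [array([-0.0515, -0.0209,  0.    ]), array([ 0.0455, -0.0209,  0.    ]), array([-0.0516, -0.0607,  0.    ]), array([ 0.0502, -0.0607,  0.    ])]
-0.011 [array([-0.0582, -0.0018, -0.011 ]), array([ 0.0519, -0.0017, -0.011 ]), array([-0.0583, -0.0469, -0.011 ]), array([ 0.0572, -0.047 , -0.011 ])]
```

arm_command:
  angular:
    - [0,0,0]
    - [0,0,0]
    - [0,0,0]
  linear:
    - [0,0.06,0]
    - [0,0.12,0]
    - [0,0.12,0]
  gripper: [0,0,0]

```text
t: 3.7
position: [0.4807, -0.2793, 0.0659]
eef_rot: [[0.987, 0.001, 0.162], [-0.162, -0.001, 0.987], [0.001, -1.0, -0.001]]
ft_force: [-3.0, 1.6, 7.8]
finger_gap: -0.0001
```

```bash
python3 -c "
from h import *
st()
# top+scene triangulation of blue slots from start images
im=cv2.imread('pics/top0.png');
print('top',slots('top0',BLUE,(395,230,425,262),amin=2)); print('scene',slots('scene0',BLUE,(395,270,430,320),amin=2))
"
```

```text
t 3.7 p [ 0.4807 -0.2793  0.0659] xaz -9.34 tilt 0.09 F [-2.96  1.61  7.78] gap -0.0001 J [-30.2  25.9  -5.   59.1  -0.   69.2]
top [(406.5, 255.0, 8.0), (410.5, 256.0, 4.0), (411.0, 240.0, 10.0)]
scene [(404.5, 293.0, 4.0), (406.5, 294.0, 4.0), (408.5, 295.0, 4.0), (410.5, 296.0, 4.0), (413.5, 282.0, 4.0), (415.5, 283.0, 4.0), (418.44444444444446, 284.6111111111111, 9.0)]
```

```bash
python3 -c "
from h import *
for a,b in [((406.7,255),(407.5,294.4)),((411,240),(421.7,285))]:
  print(tri([('top0',a),('s4',b)]))
# table check: staples/table edge?
print(onz('s4',(414.6,289.7),.087),onz('top0',(408.9,247.5),.087))
"
```

```text
(array([ 0.46635958, -0.27514957,  0.08149284]), [np.float64(0.0006567395938380154), np.float64(0.0006567395938379682)])
(array([ 0.50999715, -0.28936477,  0.08169141]), [np.float64(0.0034832765118822198), np.float64(0.0034832765118822362)])
[[ 0.48331872 -0.28541602  0.087     ]] [[ 0.48679194 -0.279613    0.087     ]]
```

arm_command:
  angular:
    - [0,0,0]
    - [0,0,0]
    - [0,0,0]
    - [0,0,0]
    - [0,0,0]
    - [0,0,0]
    - [0,0,0]
    - [0,0,0]
    - [0,0,0]
    - [0,0,0]
  linear:
    - [0.06,-0.4,0]
    - [0.06,-0.4,0]
    - [0.06,-0.4,0]
    - [0.06,-0.4,0]
    - [0.06,-0.4,0]
    - [0.06,-0.1,0]
    - [0.06,0.3,0]
    - [0.06,0.7,0]
    - [0.06,1.0,0]
    - [0.06,1.0,0]
  gripper: [1,1,1,1,1,1,1,1,1,1]

```text
t: 4.7
position: [0.4808, -0.2783, 0.0216]
eef_rot: [[0.987, -0.005, 0.162], [-0.162, 0.003, 0.987], [-0.005, -1.0, 0.002]]
ft_force: [0.2, -0.2, 0.3]
finger_gap: 0.0854
```

```bash
python3 -c "
from h import *
st();snap('wrist','w5')"
```

```text
t 4.7 p [ 0.4808 -0.2783  0.0216] xaz -9.34 tilt 0.3 F [ 0.24 -0.18  0.31] gap 0.0854 J [-30.1  28.9  -7.6  53.9  -0.   69.3]
```

View pics/w5.png

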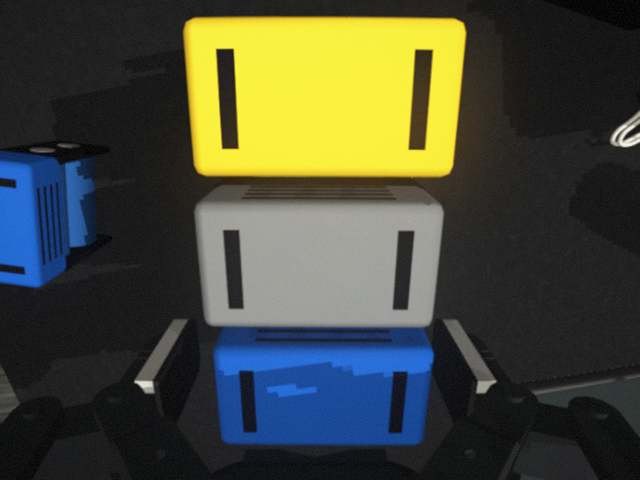

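arm_command:
  angular:
    - [0,0,0]
    - [0,0,0]
    - [0,0,0]
    - [0,0,0]
    - [0,0,0]
    - [0,0,0]
    - [0,0,0]
  linear:
    - [0.06,0,-0.02]
    - [0.06,0,-0.02]
    - [0.06,0,-0.02]
    - [0.06,0,-0.02]
    - [0.06,0,-0.02]
    - [0.06,0,-0.02]
    - [0.06,0,-0.02]
  gripper: [1,0,0,0,0,0,0]

```text
t: 5.45
position: [0.4854, -0.281, 0.0255]
eef_rot: [[0.987, 0.001, 0.162], [-0.162, -0.001, 0.987], [0.001, -1.0, -0.001]]
ft_force: [-2.3, 0.7, 5.6]
finger_gap: 0.0633
```

```bash
python3 -c "
from h import *
st();mv([.37,-.32,.15],down(-9.3))"
```

```text
t 5.45 p [ 0.4854 -0.281   0.0255] xaz -9.35 tilt 0.1 F [-2.34  0.67  5.58] gap 0.0633 J [-30.1  28.8  -6.9  54.1  -0.   69.3]
lin [-2.685, -3.116, -1.432] ang [0.01, -0.009, 0.017]
```

arm_command:
  angular:
    - [0,0,0]
    - [0,0,0]
    - [0,0,0]
    - [0,0,0]
    - [0,0,0]
    - [0,0,0]
  linear:
    - [0,-0.4,0]
    - [0,-1.0,0]
    - [0,-1.7,0]
    - [0,-2.4,0]
    - [0,-2.4,0]
    - [0,-2.4,0]
  gripper: [0,0,0,0,0,0]

```text
t: 6.05
position: [0.4853, -0.2807, 0.1206]
eef_rot: [[0.987, 0.001, 0.162], [-0.162, -0.001, 0.987], [0.001, -1.0, -0.0]]
ft_force: [-0.0, 0.1, -1.2]
finger_gap: 0.0634
```

```bash
python3 -c "
from h import *
st();snap('wrist','w6');snap('scene','s6');mv([.37,-.32,.12],down(-9.3))
im=cv2.imread('pics/s6.png');cv2.imwrite('pics/c8.png',cv2.resize(im[180:400,330:590],None,fx=3,fy=2.7,interpolation=cv2.INTER_CUBIC))"
```

```text
t 6.05 p [ 0.4853 -0.2807  0.1206] xaz -9.33 tilt 0.08 F [-0.    0.11 -1.22] gap 0.0634 J [-30.   23.6   0.3  66.7   0.   69.3]
lin [-2.652, -0.023, -1.45] ang [-0.012, -0.007, -0.028]
```

View pics/c8.png

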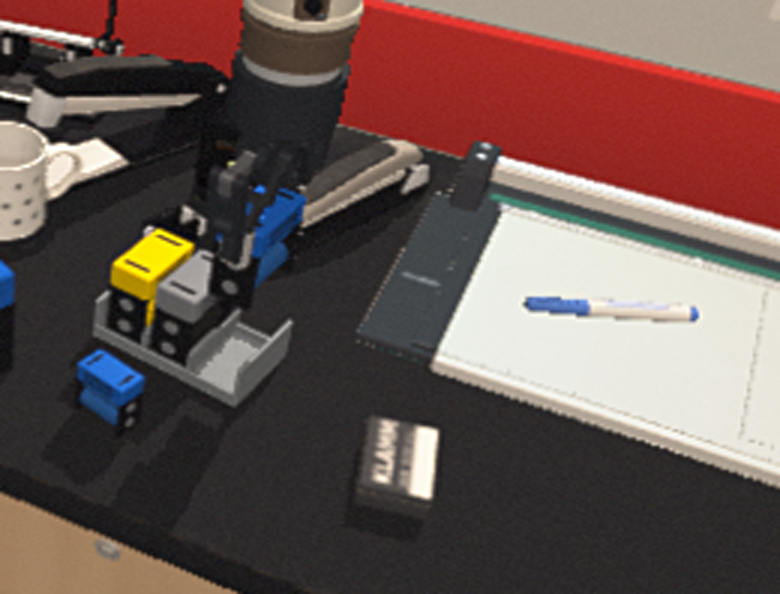

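View pics/w6.png

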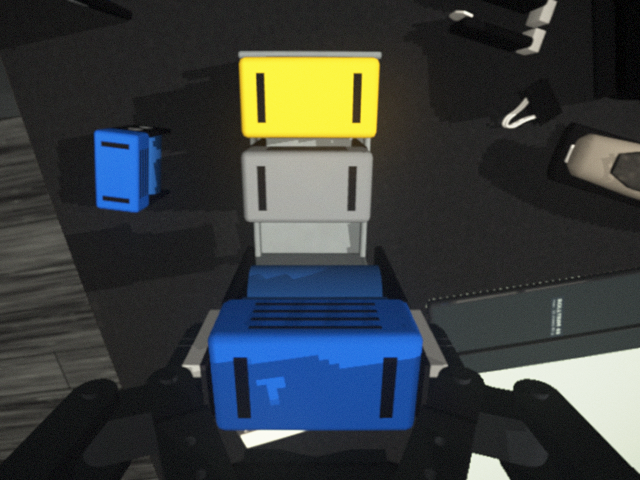

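arm_command:
  angular:
    - [0,0,0]
    - [0,0,0]
    - [0,0,0]
    - [0,0,0]
    - [0,0,0]
    - [0,0,0]
    - [0,0,0]
    - [0,0,0]
    - [0,0,0]
    - [0,0,0]
  linear:
    - [-0.7,0,-0.4]
    - [-1.4,0,-0.8]
    - [-2.1,0,-1.2]
    - [-2.65,0,-1.55]
    - [-2.65,0.5,-1.55]
    - [-2.65,1.1,-1.55]
    - [-2.65,1.7,-1.55]
    - [-2.65,2.1,-1.55]
    - [-2.65,2.35,-1.55]
    - [-2.65,2.4,-1.55]
  gripper: [0,0,0,0,0,0,0,0,0,0]

```text
t: 7.15
position: [0.3689, -0.3233, 0.0223]
eef_rot: [[0.987, -0.003, 0.162], [-0.162, 0.003, 0.987], [-0.004, -1.0, 0.002]]
ft_force: [-0.0, 0.0, -1.3]
finger_gap: 0.0634
```

```bash
python3 -c "
from h import *
st();snap('wrist','w7');"
```

```text
t 7.15 p [ 0.3689 -0.3233  0.0223] xaz -9.34 tilt 0.26 F [-0.03  0.05 -1.26] gap 0.0634 J [-41.2  22.7 -17.9  49.7   0.   58.1]
```

View pics/w7.png

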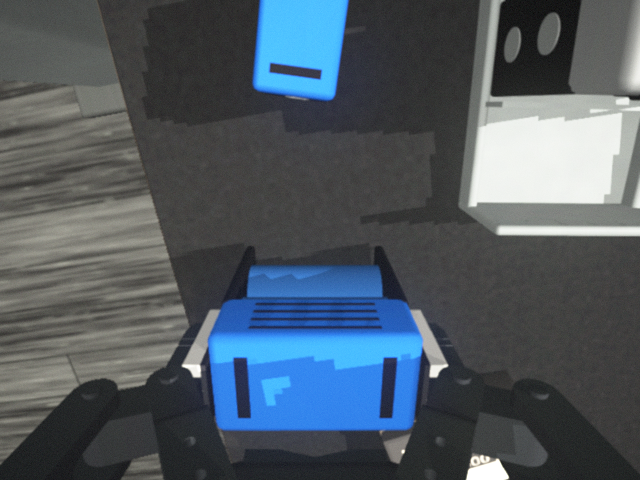

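arm_command:
  angular:
    - [0,0,0]
    - [0,0,0]
    - [0,0,0]
  linear:
    - [0,0.03,0]
    - [0,0.06,0]
    - [0,0.06,0]
  gripper: [0,0,0]

```text
t: 7.5
position: [0.3708, -0.3249, 0.0226]
eef_rot: [[0.987, 0.001, 0.162], [-0.162, -0.001, 0.987], [0.001, -1.0, -0.001]]
ft_force: [0.3, 0.4, -1.8]
finger_gap: 0.0633
```

arm_command:
  angular:
    - [0,0,0]
    - [0,0,0]
    - [0,0,0]
  linear:
    - [0,0.04,0]
    - [0,0.08,0]
    - [0,0.08,0]
  gripper: [0,0,0]

```text
t: 7.8
position: [0.3707, -0.3249, 0.0195]
eef_rot: [[0.987, 0.001, 0.162], [-0.162, -0.001, 0.987], [0.001, -1.0, -0.001]]
ft_force: [-0.6, 0.6, 3.7]
finger_gap: 0.0634
```

arm_command:
  angular:
    - [0,0,0]
    - [0,0,0]
    - [0,0,0]
    - [0,0,0]
    - [0,0,0]
    - [0,0,0]
    - [0,0,0]
    - [0,0,0]
  linear:
    - [0,0,0]
    - [0,0,0]
    - [0,0,0]
    - [0,0,0]
    - [0,-0.6,0]
    - [0,-1.4,0]
    - [0,-2.2,0]
    - [0,-3.0,0]
  gripper: [1,1,1,1,1,1,1,1]

```text
t: 8.6
position: [0.3702, -0.3244, 0.1398]
eef_rot: [[0.987, -0.0, 0.162], [-0.162, 0.0, 0.987], [-0.0, -1.0, 0.0]]
ft_force: [0.2, -0.3, -0.7]
finger_gap: 0.0851
```

arm_command:
  angular:
    - [0,-1.7,0]
    - [0,-3.4,0]
    - [0,-5.1,0]
    - [0,-6.8,0]
    - [0,-8.5,0]
    - [0,-10.2,0]
    - [0,-11.9,0]
    - [0,-13.6,0]
    - [0,-15.3,0]
    - [0,-17,0]
  linear:
    - [0,0,0]
    - [0,0,0]
    - [0,0,0]
    - [0,0,0]
    - [0,0,0]
    - [0,0,0]
    - [0,0,0]
    - [0,0,0]
    - [0,0,0]
    - [0,0,0]
  gripper: [1,1,1,1,1,1,1,1,1,1]

```text
t: 9.6
position: [0.3703, -0.3245, 0.1387]
eef_rot: [[0.242, -0.0, -0.97], [0.97, 0.0, 0.242], [0.0, -1.0, 0.0]]
ft_force: [0.3, -0.9, -0.7]
finger_gap: 0.085
```

arm_command:
  angular:
    - [0,-1,0]
    - [0,-1,0]
    - [0,-1,0]
  linear:
    - [0,0,0]
    - [0,0,0]
    - [0,0,0]
  gripper: [0.8,0.8,0.8]

```text
t: 9.9
position: [0.3703, -0.3246, 0.1387]
eef_rot: [[0.164, -0.0, -0.986], [0.986, 0.0, 0.164], [0.0, -1.0, 0.0]]
ft_force: [0.6, 0.6, 0.1]
finger_gap: 0.0685
```

```bash
python3 -c "
from h import *
st();snap('wrist','w8');"
```

```text
t 9.9 p [ 0.3703 -0.3246  0.1387] xaz 80.55 tilt 0.01 F [0.58 0.58 0.1 ] gap 0.0685 J [-41.2  15.5  -8.6  65.9   0.  -31.8]
```

View pics/w8.png

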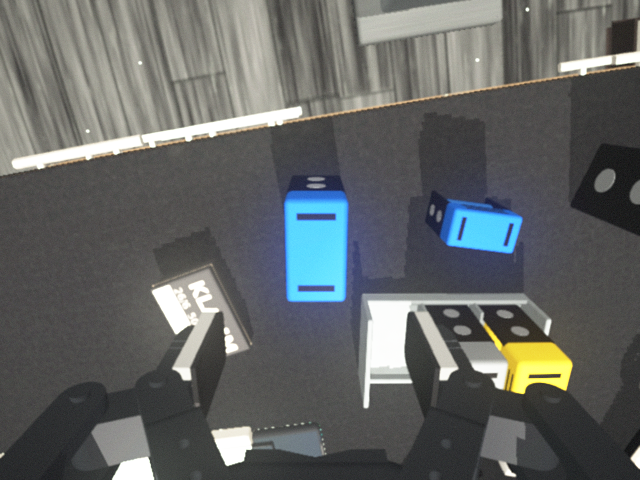

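```bash
python3 -c "
from h import *
s=slots('w8',BLUE,(270,170,360,310));print(s)
P=onz('w8',[x[:2] for x in s],.080);c=P.mean(0);d=P[1]-P[0];print(P,c,np.degrees(np.arctan2(d[1],d[0])),np.linalg.norm(d))
mv([c[0],c[1],.027],down(80.7))
"
```

```text
[(315.55555555555554, 216.2538523925385, 205.5), (315.87843137254896, 288.0156862745098, 212.5), (315.9911924730213, 250.9197402831635, 5544.5)]
[[ 0.34726717 -0.32071809  0.08      ]
 [ 0.39083862 -0.32772372  0.08      ]
 [ 0.3676845  -0.32383802  0.08      ]] [ 0.36859677 -0.32409328  0.08      ] -9.134129215766588 0.044131055525308896
lin [0.004, 2.793, 0.044] ang [-0.002, -0.026, 0.001]
```

arm_command:
  angular:
    - [0,0,0]
    - [0,0,0]
    - [0,0,0]
    - [0,0,0]
    - [0,0,0]
    - [0,0,0]
  linear:
    - [0,0.8,0.03]
    - [0,1.6,0.03]
    - [0,2.2,0.03]
    - [0,2.6,0.03]
    - [0,2.8,0.03]
    - [0,2.8,0.03]
  gripper: [0.8,0.8,0.8,0.8,0.8,0.8]

```text
t: 10.55
position: [0.3685, -0.3238, 0.0259]
eef_rot: [[0.163, -0.002, -0.987], [0.987, 0.002, 0.163], [0.001, -1.0, 0.002]]
ft_force: [0.0, -0.3, 0.3]
finger_gap: 0.0683
```

arm_command:
  angular:
    - [0,0,0]
    - [0,0,0]
    - [0,0,0]
    - [0,0,0]
    - [0,0,0]
    - [0,0,0]
    - [0,0,0]
  linear:
    - [0,0,0]
    - [0,0,0]
    - [0,0,0]
    - [0,0,0]
    - [0,0,0]
    - [0,0,0]
    - [0,0,0]
  gripper: [0,0,0,0,0,0,0]

```text
t: 11.25
position: [0.37, -0.3251, 0.028]
eef_rot: [[0.162, 0.002, -0.987], [0.987, -0.002, 0.162], [-0.001, -1.0, -0.002]]
ft_force: [-0.7, 0.8, 5.3]
finger_gap: 0.0351
```

```bash
python3 -c "
from h import *
st();snap('wrist','w9');snap('scene','s9')
im=cv2.imread('pics/s9.png');cv2.imwrite('pics/c9.png',cv2.resize(im[180:400,330:590],None,fx=3,fy=2.7,interpolation=cv2.INTER_CUBIC))"
```

```text
t 11.25 p [ 0.37   -0.3251  0.028 ] xaz 80.66 tilt 0.15 F [-0.67  0.78  5.34] gap 0.0351 J [-41.3  22.1 -17.7  50.    0.  -32. ]
```

View pics/w9.png

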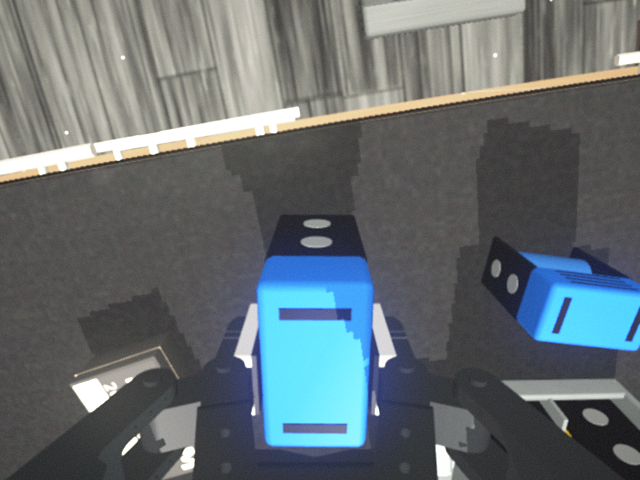

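View pics/c9.png

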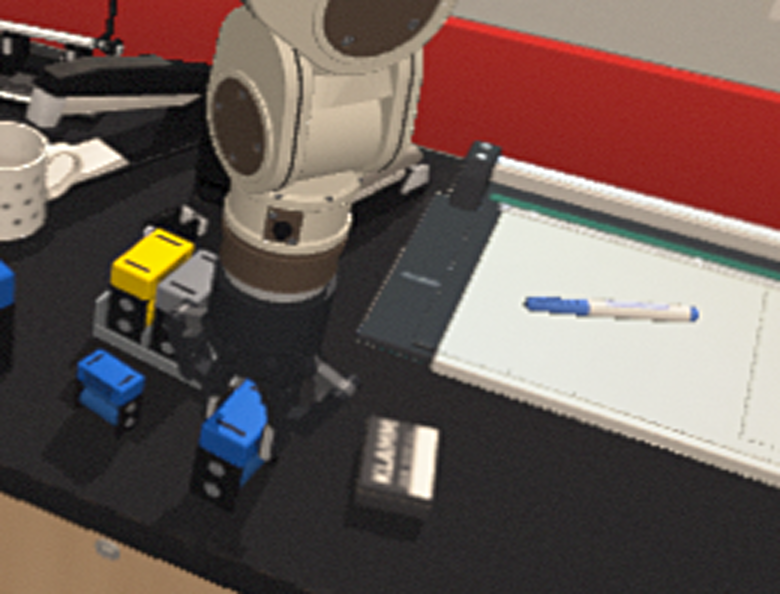

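```bash
python3 -c "
from h import *
from scipy.optimize import least_squares
D=[]
import glob
for f in glob.glob('pics/*.npy'):
  d,s=np.load(f,allow_pickle=True);q=np.radians(s['joint_positions']);D.append((np.hypot(*s['position'][:2]),s['position'][2],q[1],q[2]))
D=np.array(D)
def f(p):
  r0,z0,L1,L2,e,=p;q2,a=D[:,2],D[:,2]-D[:,3]
  return np.r_[r0+L1*np.sin(q2)+L2*np.cos(a)+e*np.sin(a)-D[:,0],z0+L1*np.cos(q2)-L2*np.sin(a)+e*np.cos(a)-D[:,1]]
s=least_squares(f,[0,0,.4,.4,0],loss='soft_l1',f_scale=.002);print(s.x,np.abs(s.fun).max())
"

```

```text
[-2.76151596e-04 -1.85530768e-01  4.92923341e-01  3.90824209e-01
  9.51265484e-03] 0.0022039431324790693
```

```bash
python3 -c "
from h import *
for z in (.2,.3,.4,.5,.55,.6,.65): print(z,proj('scene0',np.array([.2104,-.4529,z])),proj('s9',np.array([.37,-.325,z-.18])))
for z in (.05,.1,.15,.2,.25,.3): print(z,proj('scene0',np.array([0,0,z])))
"

```

```text
0.2 [[462.9433797  380.25818633]] [[408.81779483 350.98243495]]
0.3 [[477.02462215 336.15999834]] [[414.8477557 318.3216901]]
0.4 [[494.06438254 282.2769073 ]] [[421.73049602 280.80193762]]
0.5 [[515.03056823 215.17516746]] [[429.6488624  237.31556931]]
0.55 [[527.39687792 175.16582276]] [[434.06706832 212.89942806]]
0.6 [[541.30339133 129.77246737]] [[438.83661046 186.41693483]]
0.65 [[557.01338069  77.95358331]] [[443.99716534 157.61444861]]
0.05 [[165.24712604 407.9204299 ]]
0.1 [[159.04888812 391.55493012]]
0.15 [[152.35706043 373.82236953]]
0.2 [[145.1128057  354.55091591]]
0.25 [[137.24808855 333.54000352]]
0.3 [[128.68396666 310.55442554]]
```

View pics/s9.png

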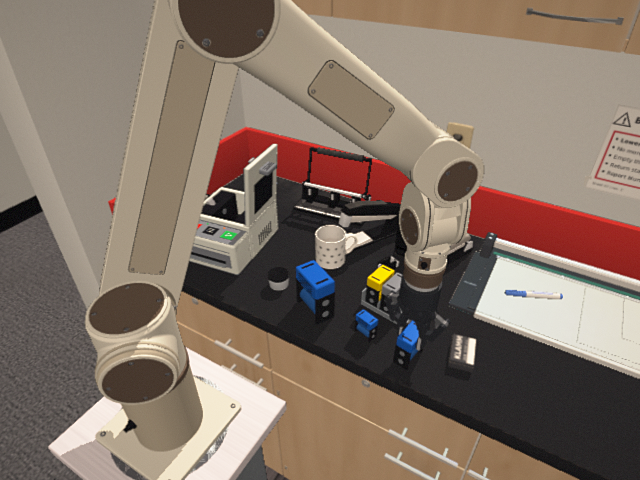

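```bash
python3 -c "
from h import *
im=cv2.imread('pics/s9.png');cv2.imwrite('pics/c10.png',cv2.resize(im[110:350,340:520],None,fx=3.3,fy=2.5,interpolation=cv2.INTER_CUBIC))
from scipy.optimize import least_squares
K,k1,T=cam('s9');print('cam',T[:3,3])
d,s=load('s9');q=np.radians(s['joint_positions']);a=q[0]
e=np.array([np.cos(a),np.sin(a),0]);n=np.array([-np.sin(a),np.cos(a),0])
p=s['position'];r=np.hypot(p[0],p[1]);a2=q[1]-q[2]
rw=r
for px in [(459,181),(437,165)]:
  f=lambda v:(proj('s9',e*rw+n*v[1]+np.array([0,0,v[0]]))[0]-px)
  print(px,least_squares(f,[.4,.05]).x)
re=.4929*np.sin(q[1])
for px in [(226,22)]:
  f=lambda v:(proj('s9',e*re+n*v[1]+np.array([0,0,v[0]]))[0]-px)
  print('elbow',px,least_squares(f,[.7,.0]).x, .4929*np.cos(q[1]),.3908*np.sin(a2))
"

```

```text
cam [-0.24864019 -0.47449183  0.76947522]
(459, 181) [ 0.45451789 -0.04652131]
(437, 165) [0.45025341 0.01501871]
elbow (226, 22) [ 0.68161404 -0.0352117 ] 0.456593536096958 0.2504129274264938
```

View pics/c10.png

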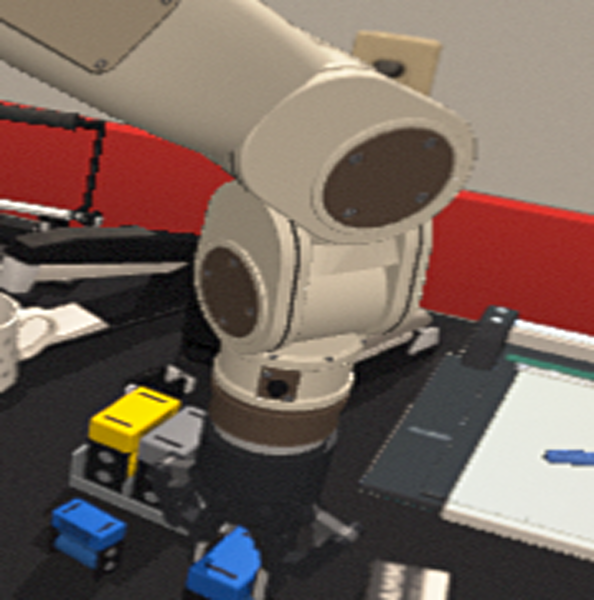

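```bash
python3 -c "
from h import *
s=dict(bot.observe()); 
s['position']=np.array([.37,-.3245,.2]);mv([.42,.25,.2],down(97),s)
s['position']=np.array([.42,.25,.2]);s['eef_rot']=down(97);mv([.44,.23,.2],down(7),s)"
```

```text
lin [14.375, -0.021, 1.098] ang [0.023, -3.268, -0.019]
lin [-0.557, 0.0, -0.435] ang [0.0, 18.0, 0.0]
```

arm_command:
  angular:
    - [0,0,0]
    - [0,0,0]
    - [0,0,0]
    - [0,0,0]
    - [0,0,0]
    - [0,0,0]
    - [0,0,0]
    - [0,0,0]
  linear:
    - [0,0,0]
    - [0,0,0]
    - [0,0,0]
    - [0,-0.8,0]
    - [0,-1.9,0]
    - [0,-3.1,0]
    - [0,-4.3,0]
    - [0,-4.3,0]
  gripper: [0.8,0.8,0.8,0.8,0.8,0.8,0.8,0.8]

```text
t: 12.15
position: [0.3725, -0.3273, 0.2059]
eef_rot: [[0.162, 0.01, -0.987], [0.987, -0.009, 0.162], [-0.007, -1.0, -0.011]]
ft_force: [0.5, -0.7, -0.3]
finger_gap: 0.0684
```

arm_command:
  angular:
    - [0,-0.3,0]
    - [0,-0.7,0]
    - [0,-1.1,0]
    - [0,-1.5,0]
    - [0,-1.9,0]
    - [0,-2.2,0]
    - [0,-2.5,0]
    - [0,-2.8,0]
    - [0,-3.0,0]
    - [0,-3.2,0]
  linear:
    - [1.1,0,0.1]
    - [2.2,0,0.2]
    - [3.4,0,0.3]
    - [4.6,0,0.4]
    - [5.8,0,0.5]
    - [7.0,0,0.6]
    - [8.2,0,0.7]
    - [9.4,0,0.8]
    - [10.6,0,0.9]
    - [11.8,0,1.0]
  gripper: [0.8,0.8,0.8,0.8,0.8,0.8,0.8,0.8,0.8,0.8]

```text
t: 13.15
position: [0.4058, 0.1498, 0.1983]
eef_rot: [[-0.117, -0.0, -0.993], [0.993, -0.0, -0.117], [-0.0, -1.0, 0.0]]
ft_force: [0.2, -1.2, -0.9]
finger_gap: 0.0683
```

```bash
python3 -c "
from h import *
st();mv([.42,.25,.2],down(97))"
```

```text
t 13.15 p [0.4058 0.1498 0.1983] xaz 96.72 tilt 0.02 F [ 0.25 -1.2  -0.94] gap 0.0683 J [ 20.3   6.5 -10.6  72.9  -0.   13.5]
lin [2.447, -0.043, -0.647] ang [-0.003, -0.056, -0.004]
```

arm_command:
  angular:
    - [0,0,0]
    - [0,0,0]
    - [0,0,0]
    - [0,0,0]
  linear:
    - [1.0,0,-0.3]
    - [2.0,0,-0.6]
    - [2.5,0,-0.7]
    - [2.5,0,-0.7]
  gripper: [0.8,0.8,0.8,0.8]

```text
t: 13.55
position: [0.4222, 0.2529, 0.1976]
eef_rot: [[-0.12, -0.001, -0.993], [0.993, -0.0, -0.12], [-0.0, -1.0, 0.001]]
ft_force: [-0.5, -0.4, -0.4]
finger_gap: 0.0682
```

```bash
python3 -c "
from h import *
st();snap('wrist','w10');mv([.44,.23,.2],down(7))"
```

```text
t 13.55 p [0.4222 0.2529 0.1976] xaz 96.9 tilt 0.06 F [-0.55 -0.45 -0.44] gap 0.0682 J [30.9 13.3 -2.4 74.4  0.  24. ]
lin [-0.58, -0.058, -0.386] ang [-0.006, 17.962, -0.025]
```

View pics/w10.png

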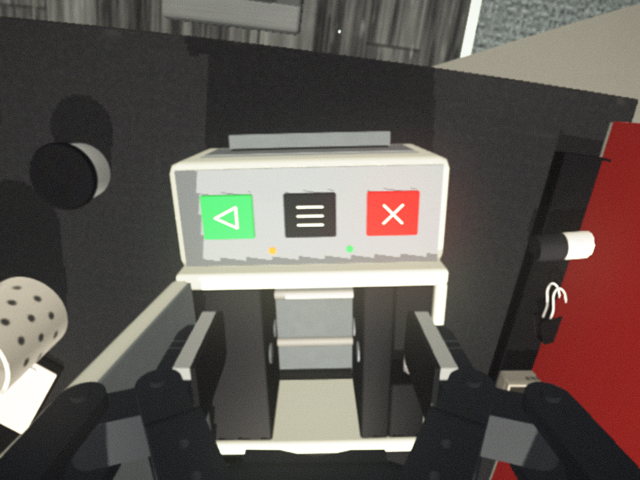

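View B.

arm_command:
  angular:
    - [0,1.7,0]
    - [0,3.4,0]
    - [0,5.1,0]
    - [0,6.8,0]
    - [0,8.5,0]
    - [0,10.2,0]
    - [0,11.9,0]
    - [0,13.6,0]
    - [0,15.3,0]
    - [0,17,0]
  linear:
    - [-0.1,0,0]
    - [-0.2,0,0]
    - [-0.3,0,0]
    - [-0.4,0,-0.1]
    - [-0.6,0,-0.2]
    - [-0.6,0,-0.3]
    - [-0.6,0,-0.4]
    - [-0.6,0,-0.4]
    - [-0.6,0,-0.4]
    - [-0.6,0,-0.4]
  gripper: [0.8,0.8,0.8,0.8,0.8,0.8,0.8,0.8,0.8,0.8]

```text
t: 14.6
position: [0.4408, 0.2266, 0.1985]
eef_rot: [[0.981, -0.001, -0.194], [0.194, -0.001, 0.981], [-0.001, -1.0, -0.001]]
ft_force: [0.4, -0.2, 0.2]
finger_gap: 0.068
```

arm_command:
  angular:
    - [0,1,0]
    - [0,1,0]
    - [0,1,0]
  linear:
    - [0,0,0]
    - [0,0,0]
    - [0,0,0]
  gripper: [0.8,0.8,0.8]

```text
t: 14.9
position: [0.441, 0.2273, 0.1987]
eef_rot: [[0.993, -0.0, -0.117], [0.117, -0.0, 0.993], [-0.001, -1.0, -0.0]]
ft_force: [-0.6, -0.4, -0.0]
finger_gap: 0.0683
```

```bash
python3 -c "
from h import *
st();snap('wrist','w11');snap('scene','s11')"
```

```text
t 14.9 p [0.441  0.2273 0.1987] xaz 6.69 tilt 0.04 F [-0.59 -0.39 -0.04] gap 0.0683 J [ 27.3  13.7  -1.7  74.6  -0.  110.6]
```

View pics/w11.png

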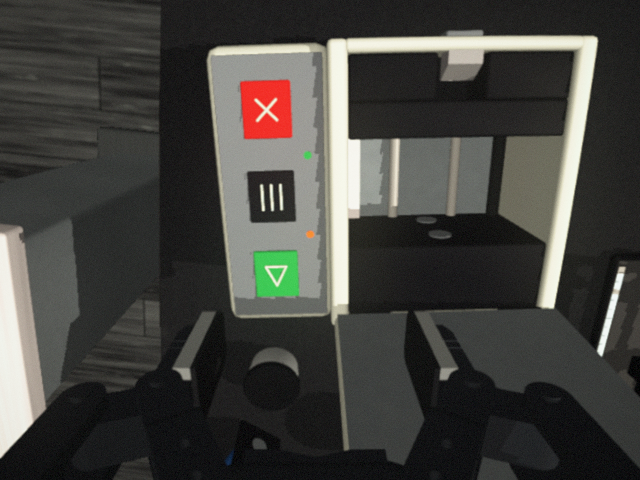

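View pics/s11.png

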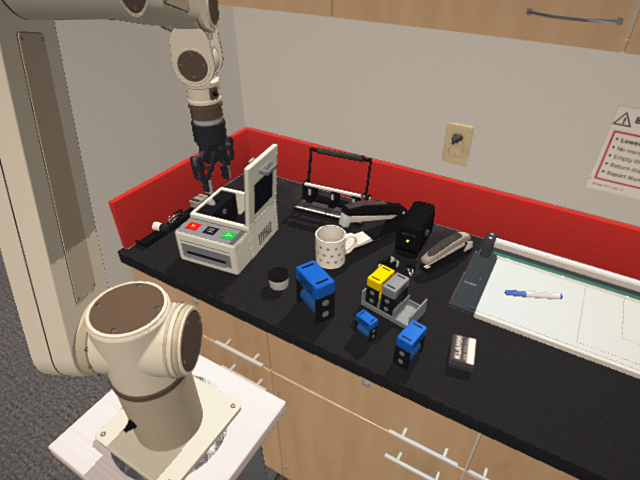

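```bash
python3 -c "
from h import *
im=cv2.imread('pics/w10.png');cv2.imwrite('pics/c11.png',cv2.convertScaleAbs(cv2.resize(im[260:460,180:460],None,fx=2.8,fy=2.8,interpolation=cv2.INTER_CUBIC),alpha=1.6,beta=15))
im=cv2.imread('pics/w11.png');cv2.imwrite('pics/c12.png',cv2.convertScaleAbs(cv2.resize(im[20:330,320:610],None,fx=2,fy=1.9,interpolation=cv2.INTER_CUBIC),alpha=1.6,beta=15))
"
```

```text
(no output)
```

View pics/c11.png

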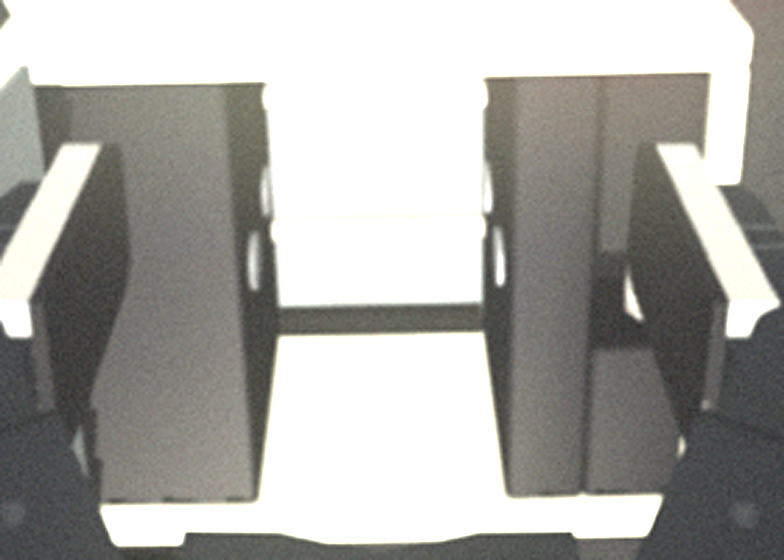

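View pics/c12.png

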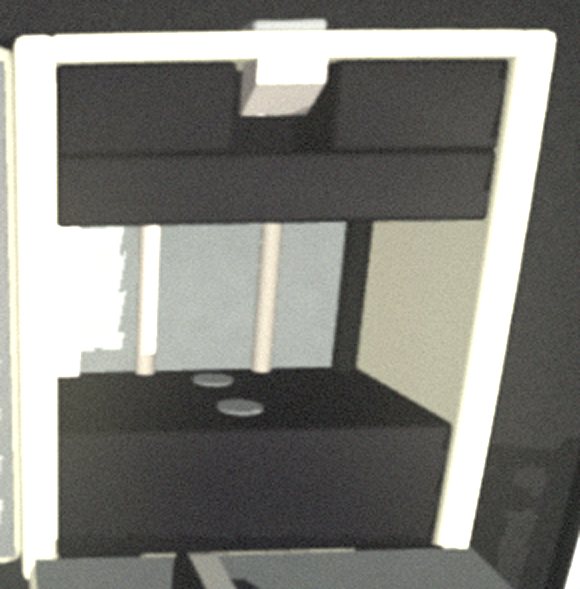

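```bash
cat > bay.py <<'E'
from h import *
np.set_printoptions(precision=4,suppress=True)
G=((45,120,80),(85,255,255))
for fn in('w10','w11'):
    im=cv2.cvtColor(cv2.imread('pics/'+fn+'.png'),cv2.COLOR_BGR2HSV)
    for n,lo,hi in [('green',(45,120,80),(85,255,255)),('red',(0,150,120),(8,255,255))]:
        m=cv2.inRange(im,np.array(lo),np.array(hi)); 
        if fn=='w10': m[:,520:]=0
        c=max(cv2.findContours(m,cv2.RETR_EXTERNAL,cv2.CHAIN_APPROX_NONE)[0],key=cv2.contourArea)
        print(fn,n,cv2.minAreaRect(c))
E
python3 bay.py; python3 -c "
from h import *
np.set_printoptions(precision=4,suppress=True)
g=tri([('w10',(228.5,217)),('w11',(276,274))]);r=tri([('w10',(392.5,213)),('w11',(266.5,109))]);print(g,r)
e=onz('w11',[(350,137.9),(563.5,134.2),(349,247.4),(544,243.2)],.105);print(e)
f=onz('w11',[(394.5,139.5),(392.5,209.5),(455.5,138.4),(451,212)],.033);print('rods',f, (f[0]+f[1])/2,(f[2]+f[3])/2)
"

```

```text
w10 green ((226.70826721191406, 216.41505432128906), (43.160396575927734, 51.961585998535156), 87.79740142822266)
w10 red ((392.5, 212.5), (43.0, 51.0), 90.0)
w11 green ((275.97381591796875, 273.0563049316406), (45.03818130493164, 43.48323059082031), 88.40885925292969)
w11 red ((265.7702941894531, 109.028076171875), (57.68811798095703, 49.65559768676758), 87.79740142822266)
(array([0.4162, 0.1951, 0.1025]), [np.float64(0.00033409761392946667), np.float64(0.0003340976139293729)]) (array([0.401 , 0.3019, 0.1001]), [np.float64(8.416347217735646e-05), np.float64(8.416347217737696e-05)])
[[0.4535 0.2911 0.105 ]
 [0.5848 0.3099 0.105 ]
 [0.4631 0.2207 0.105 ]
 [0.5931 0.239  0.105 ]]
rods [[0.4951 0.2891 0.033 ]
 [0.5034 0.2331 0.033 ]
 [0.5428 0.2959 0.033 ]
 [0.5523 0.2368 0.033 ]] [0.4993 0.2611 0.033 ] [0.5475 0.2664 0.033 ]
```

```bash
cat >> h.py <<'E'
GP=np.array([0,-.042,-.001])
def lean(az,th): return down(az)@Rn.from_euler('x',-th,degrees=True).as_matrix()
def tcp_for(g,R): return np.array(g)-R@GP
E
python3 -c "
from h import *
R=lean(80.7,30);g=[.3691,-.3242,.064];p=tcp_for(g,R);pre=p-R[:,1]*.1
print(R,p,pre)
mv(pre,R); s=dict(bot.observe())
"
```

```text
[[ 0.16160382  0.49342786 -0.85464212]
 [ 0.98685572 -0.08080191  0.13995301]
 [ 0.         -0.8660254  -0.5       ]] [ 0.38896933 -0.32745373  0.02712693] [ 0.33962654 -0.31937354  0.11372947]
lin [-4.112, 2.129, -13.29] ang [-5.134, -14.442, -3.874]
```

arm_command:
  angular:
    - [0,0,0]
    - [0,0,0]
    - [0,-1.6,0]
    - [0,-3.2,0]
    - [0,-4.8,0]
    - [0,-6.4,0]
    - [0,-8,0]
    - [0,-9.6,0]
    - [0,-11.2,0]
    - [0,-12.8,0]
  linear:
    - [-1.1,0,0]
    - [-2.2,0,0]
    - [-2.5,0,-1.1]
    - [-2.7,0,-2.3]
    - [-2.9,0,-3.5]
    - [-3.0,0,-4.7]
    - [-3.1,0,-5.9]
    - [-3.2,0,-7.1]
    - [-3.3,0,-8.3]
    - [-3.3,0,-9.5]
  gripper: [0.8,0.8,0.8,0.8,0.8,0.8,0.8,0.8,0.8,0.8]

```text
t: 16.0
position: [0.3506, -0.097, 0.1991]
eef_rot: [[0.486, 0.001, -0.874], [0.874, -0.0, 0.486], [0.0, -1.0, -0.001]]
ft_force: [0.5, -0.4, 0.7]
finger_gap: 0.0683
```

```bash
python3 -c "
from h import *
st()
R=lean(80.7,30);g=[.3691,-.3242,.064];p=tcp_for(g,R);pre=p-R[:,1]*.1
mv(pre,R)
"
```

```text
t 16.0 p [ 0.3506 -0.097   0.1991] xaz 60.91 tilt 0.05 F [ 0.48 -0.43  0.72] gap 0.0683 J [-15.5  -1.4 -18.9  72.5   0.   13.6]
lin [-4.991, 2.135, -2.462] ang [-5.93, -3.868, -1.035]
```

arm_command:
  angular:
    - [-1,-0.7,-0.2]
    - [-2.1,-1.4,-0.4]
    - [-3.2,-2.1,-0.6]
    - [-4.3,-2.8,-0.8]
    - [-5.4,-3.5,-0.95]
    - [-5.93,-3.87,-1.03]
    - [-5.93,-3.87,-1.03]
    - [-5.93,-3.87,-1.03]
    - [-5.93,-3.87,-1.03]
  linear:
    - [-0.9,0,-0.4]
    - [-1.8,0,-0.8]
    - [-2.8,0,-1.3]
    - [-3.8,0.2,-1.8]
    - [-4.6,0.6,-2.2]
    - [-5.0,1.2,-2.46]
    - [-5.0,1.8,-2.46]
    - [-5.0,2.13,-2.46]
    - [-5.0,2.13,-2.46]
  gripper: [0.8,0.8,0.8,0.8,0.8,0.8,0.8,0.8,0.8]

```text
t: 16.9
position: [0.3368, -0.3166, 0.1112]
eef_rot: [[0.168, 0.489, -0.856], [0.986, -0.081, 0.147], [0.003, -0.868, -0.496]]
ft_force: [-0.4, 0.8, -0.4]
finger_gap: 0.0682
```

```bash
python3 -c "
from h import *
st()
R=lean(80.7,30);g=[.3691,-.3242,.064];p=tcp_for(g,R)
mv(p,R);snap('wrist','w12')
s=slots('w12',BLUE,(200,0,450,400));print(s)
P=onz('w12',[x[:2] for x in s[:2]],.080);print(P,P.mean(0))
"
```

```text
t 16.9 p [ 0.3368 -0.3166  0.1112] xaz 80.34 tilt 29.73 F [-0.44  0.78 -0.44] gap 0.0682 J [-58.4   0.2 -40.1  29.2  22.  -44.7]
lin [-0.056, 2.486, -0.115] ang [-0.054, -0.08, -0.006]
[(311.0, 262.5, 208.0), (311.5, 308.97435897435895, 143.0)]
[[ 0.34786561 -0.32077614  0.08      ]
 [ 0.39179196 -0.32824247  0.08      ]] [ 0.36982879 -0.3245093   0.08      ]
```

View pics/w12.png

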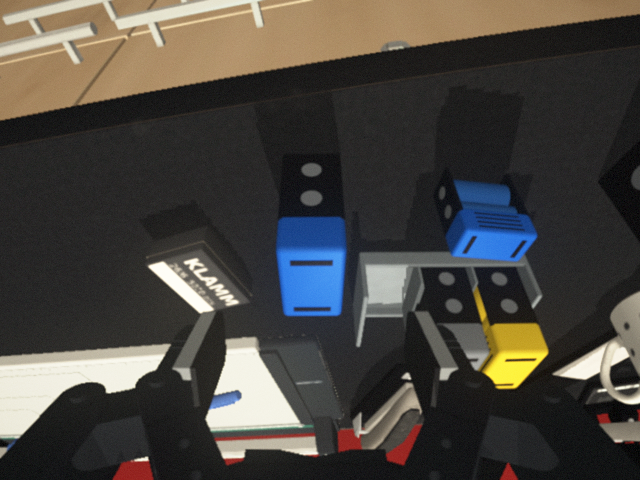

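arm_command:
  angular:
    - [-0.05,-0.08,0]
    - [-0.05,-0.08,0]
    - [-0.05,-0.08,0]
    - [-0.05,-0.08,0]
    - [-0.05,-0.08,0]
    - [-0.05,-0.08,0]
    - [-0.05,-0.08,0]
  linear:
    - [-0.04,0.6,-0.1]
    - [-0.04,1.2,-0.1]
    - [-0.04,1.8,-0.1]
    - [-0.04,2.2,-0.1]
    - [-0.04,2.45,-0.1]
    - [-0.04,2.45,-0.1]
    - [-0.04,2.45,-0.1]
  gripper: [0.8,0.8,0.8,0.8,0.8,0.8,0.8]

```text
t: 17.65
position: [0.3902, -0.3287, 0.0315]
eef_rot: [[0.161, 0.496, -0.853], [0.987, -0.085, 0.136], [-0.005, -0.864, -0.504]]
ft_force: [-0.3, -0.3, 0.7]
finger_gap: 0.0682
```

```bash
python3 -c "
from h import *
st()
R=lean(80.7,30);g=[.3695,-.3243,.064];p=tcp_for(g,R)
mv(p,R);snap('wrist','w13');snap('scene','s13')
im=cv2.imread('pics/s13.png');cv2.imwrite('pics/c13.png',cv2.resize(im[240:400,340:500],None,fx=4.5,fy=3.7,interpolation=cv2.INTER_CUBIC))
"
```

```text
t 17.65 p [ 0.3902 -0.3287  0.0315] xaz 80.76 tilt 30.24 F [-0.35 -0.28  0.65] gap 0.0682 J [-52.7  12.8 -42.5  11.6  20.1 -39.4]
lin [0.024, 0.082, 0.077] ang [0.048, 0.037, -0.04]
```

View pics/w13.png

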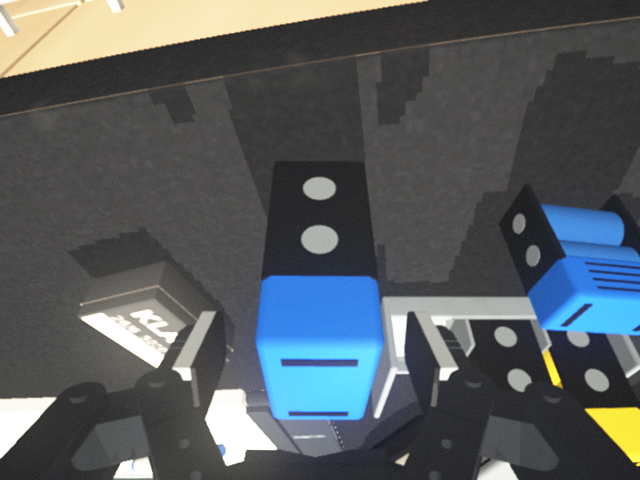

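View pics/c13.png

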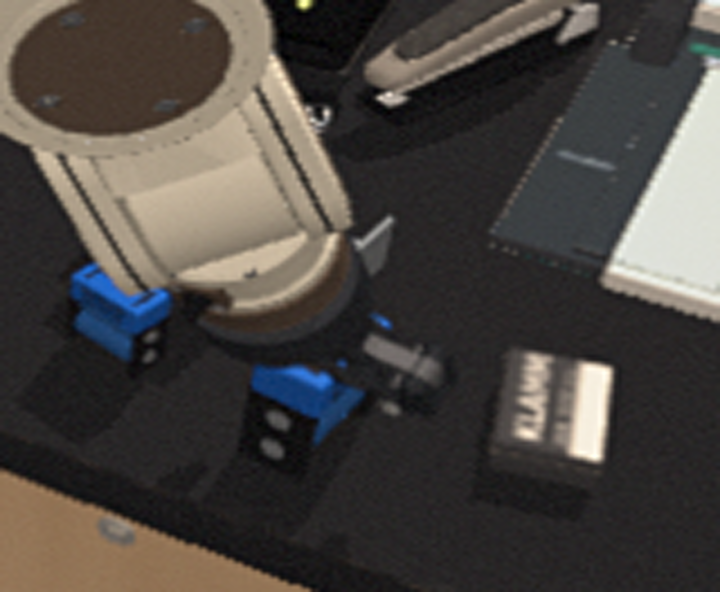

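arm_command:
  angular:
    - [0,0,0]
    - [0,0,0]
    - [0,0,0]
    - [0,0,0]
    - [0,0,0]
    - [0,0,0]
    - [0,0,0]
  linear:
    - [0,0.04,0.04]
    - [0,0.04,0.04]
    - [0,0.04,0.04]
    - [0,0.04,0.04]
    - [0,0.04,0.04]
    - [0,0.04,0.04]
    - [0,0.04,0.04]
  gripper: [0.8,0,0,0,0,0,0]

```text
t: 18.45
position: [0.3892, -0.3284, 0.0288]
eef_rot: [[0.161, 0.496, -0.853], [0.987, -0.085, 0.137], [-0.004, -0.864, -0.503]]
ft_force: [-3.6, 1.4, 5.3]
finger_gap: 0.0356
```

```bash
python3 -c "
from h import *
st();snap('wrist','w14');print(bot.observe()['eef_rot'].T@np.array([0,0,1]))"
```

```text
t 18.45 p [ 0.3892 -0.3284  0.0288] xaz 80.71 tilt 30.21 F [-3.64  1.42  5.3 ] gap 0.0356 J [-52.8  13.1 -42.7  11.1  20.1 -39.4]
[-0.00414762 -0.86418207 -0.50316215]
```

View pics/w14.png

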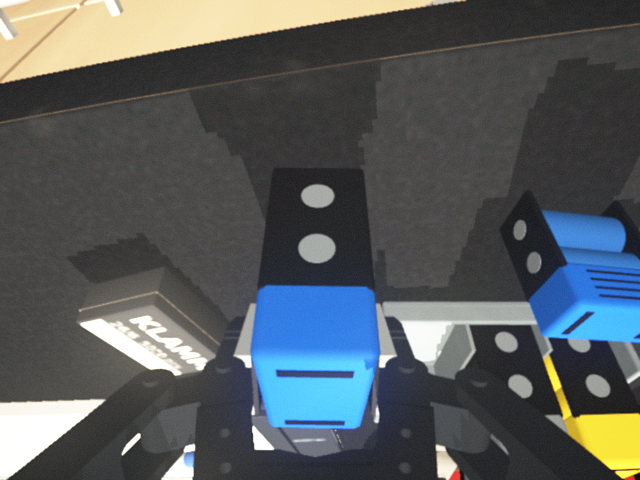

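```bash
cat >> h.py <<'E'
u=np.array([np.cos(np.radians(8.1)),np.sin(np.radians(8.1)),0]);v=np.array([-u[1],u[0],0])
def own(a,b,z): return a*u+b*v+np.array([0,0,z])
BU,BV=.5557,.1887
E
python3 -c "
from h import *
R=bot.observe()['eef_rot'];p=bot.observe()['position']
s=slots('w14',BLUE,(200,280,450,440));print(s)
P=onz('w14',[x[:2] for x in s],.080);print(P,P.mean(0))
C=np.array([.3695,-.3244,.040]);Ct=R.T@(C-p);print('Ct',Ct)
np.save('Ct.npy',Ct);np.save('Rc.npy',R.T@down(-9.3+90)) 
# cassette frame in tool: cols = cassette axes (x=thickness az80.7)
Rb=lean(8.1,30)
t=own(BU-.17,BV,.04+.15)-Rb@Ct;print('W1 tcp',t)
q=dict(bot.observe());q['position']=p+np.array([0,0,.16]);mv(t,Rb,q)
"
```

```text
[(268.87254901960785, 381.44117647058823, 17.0), (273.0065359477124, 395.96078431372547, 25.5), (314.3667502088555, 422.49707602339174, 199.5), (314.8940476190476, 373.8511904761905, 420.0), (319.69769540469247, 390.26801332778007, 4802.0)]
[[ 0.35152154 -0.33635367  0.08      ]
 [ 0.36322934 -0.33795842  0.08      ]
 [ 0.39174187 -0.32924421  0.08      ]
 [ 0.34808382 -0.32193785  0.08      ]
 [ 0.36064818 -0.32247664  0.08      ]] [ 0.36304495 -0.32959416  0.08      ]
Ct [ 0.00071955 -0.01979483  0.01171162]
W1 tcp [0.35737535 0.22122163 0.17871299]
lin [13.433, -1.342, 2.694] ang [0.066, 12.584, 7.249]
```

arm_command:
  angular:
    - [0,0,0]
    - [0,0,0]
    - [0,0,0]
    - [0,0,0]
    - [0,0,0]
    - [0,0,0]
  linear:
    - [0,-0.4,-0.25]
    - [0,-1.1,-0.65]
    - [0,-1.9,-1.1]
    - [0,-2.7,-1.6]
    - [0,-3.45,-2.0]
    - [0,-3.45,-2.0]
  gripper: [0,0,0,0,0,0]

```text
t: 19.1
position: [0.3915, -0.3305, 0.1941]
eef_rot: [[0.161, 0.502, -0.85], [0.987, -0.092, 0.133], [-0.011, -0.86, -0.51]]
ft_force: [0.9, -0.2, -1.0]
finger_gap: 0.0354
```

```bash
python3 -c "
from h import *
st();snap('wrist','w15')
Rb=lean(8.1,30);Ct=np.load('Ct.npy');t=own(BU-.17,BV,.04+.15)-Rb@Ct;mv(t,Rb)"
```

```text
t 19.1 p [ 0.3915 -0.3305  0.1941] xaz 80.73 tilt 30.66 F [ 0.88 -0.16 -0.98] gap 0.0354 J [-52.7  -1.8 -28.5  39.7  20.1 -39.4]
lin [13.448, -1.365, 2.71] ang [0.132, 12.591, 7.24]
```

View pics/w15.png

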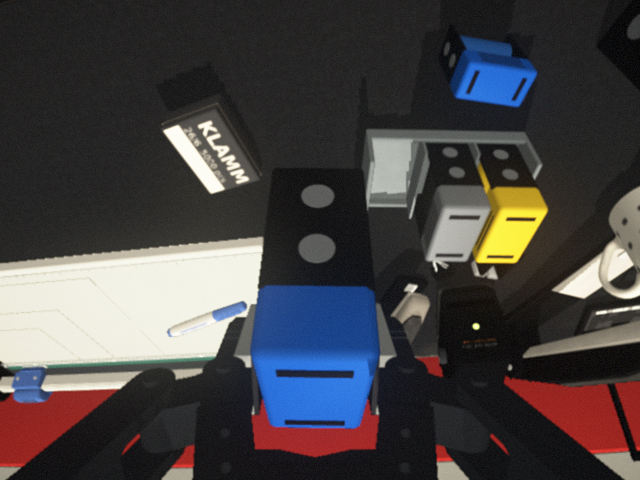

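arm_command:
  angular:
    - [0.01,1,0.57]
    - [0.02,2.1,1.2]
    - [0.03,3.2,1.84]
    - [0.04,4.3,2.47]
    - [0.05,5.4,3.1]
    - [0.06,6.5,3.74]
    - [0.07,7.6,4.37]
    - [0.08,8.7,5.0]
    - [0.09,9.8,5.63]
    - [0.1,10.9,6.27]
  linear:
    - [1.1,-0.1,0.2]
    - [2.2,-0.2,0.4]
    - [3.3,-0.3,0.6]
    - [4.4,-0.4,0.9]
    - [5.5,-0.5,1.1]
    - [6.6,-0.6,1.3]
    - [7.7,-0.8,1.5]
    - [8.8,-0.9,1.8]
    - [9.9,-1.0,2.0]
    - [11,-1.1,2.2]
  gripper: [0,0,0,0,0,0,0,0,0,0]

```text
t: 20.15
position: [0.3699, 0.004, 0.1764]
eef_rot: [[0.878, 0.224, -0.424], [0.479, -0.424, 0.768], [-0.008, -0.877, -0.48]]
ft_force: [1.9, -1.1, -2.1]
finger_gap: 0.0356
```

```bash
python3 -c "
from h import *
st()
Rb=lean(8.1,30);Ct=np.load('Ct.npy');t=own(BU-.17,BV,.04+.15)-Rb@Ct;mv(t,Rb)"
```

```text
t 20.15 p [0.3699 0.004  0.1764] xaz 28.63 tilt 28.66 F [ 1.9  -1.13 -2.09] gap 0.0356 J [ 25.4  -2.9 -30.1  61.5 -28.6  86.3]
lin [2.326, -2.425, 4.278] ang [-0.25, 3.623, 1.933]
```

arm_command:
  angular:
    - [-0.05,0.7,0.4]
    - [-0.1,1.4,0.8]
    - [-0.15,2.1,1.2]
    - [-0.2,2.8,1.5]
    - [-0.25,3.6,1.9]
    - [-0.25,3.62,1.93]
    - [-0.25,3.62,1.93]
    - [-0.25,3.62,1.93]
  linear:
    - [0.4,-0.5,0.8]
    - [0.8,-1.0,1.6]
    - [1.2,-1.5,2.4]
    - [1.7,-2.0,3.2]
    - [2.1,-2.4,3.9]
    - [2.33,-2.43,4.28]
    - [2.33,-2.43,4.28]
    - [2.33,-2.43,4.28]
  gripper: [0,0,0,0,0,0,0,0]

```text
t: 20.95
position: [0.3576, 0.2196, 0.1792]
eef_rot: [[0.989, 0.072, -0.126], [0.145, -0.496, 0.856], [-0.001, -0.865, -0.501]]
ft_force: [-0.4, -1.0, -1.2]
finger_gap: 0.0353
```

```bash
python3 -c "
from h import *
st();snap('wrist','w16');snap('scene','s16');snap('top','t16')
Rb=lean(8.1,30);Ct=np.load('Ct.npy');t=own(BU-.17,BV,.04+.15)-Rb@Ct;mv(t,Rb)"
```

```text
t 20.95 p [0.3576 0.2196 0.1792] xaz 8.33 tilt 30.1 F [-0.41 -0.95 -1.25] gap 0.0353 J [ 48.7  21.3  -1.9  87.5 -22.4 134.5]
lin [-0.01, 0.016, 0.072] ang [-0.005, 0.011, 0.032]
```

View pics/w16.png

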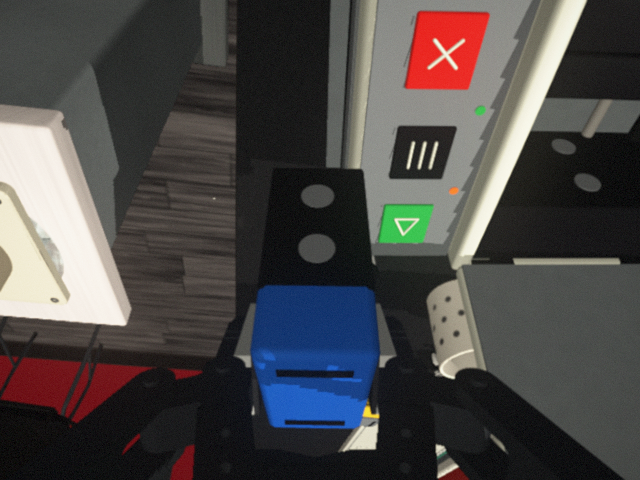

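View pics/s16.png

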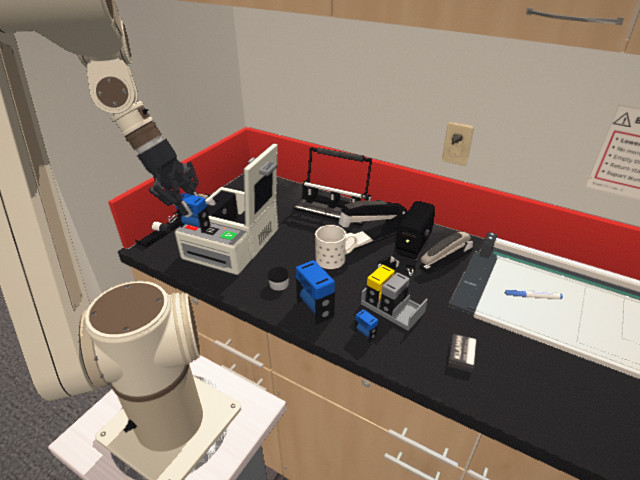

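View pics/t16.png

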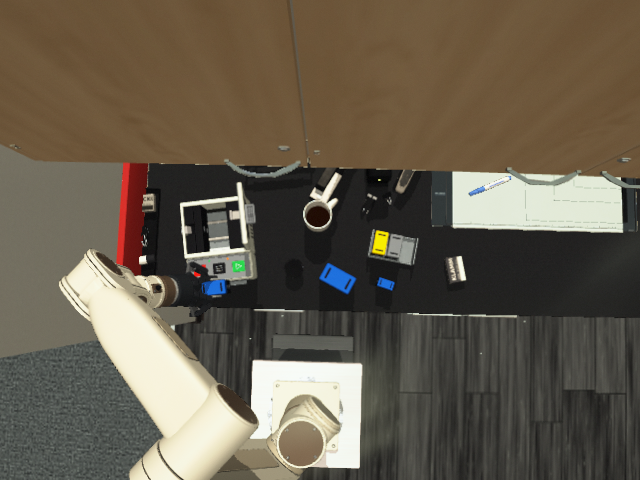

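```bash
python3 -c "
from h import *
print(proj('t16',np.array([.355,.404,.53])), proj('s16',np.array([.355,.404,.53])))
print(onz('top0',[(146,200),(146,290),(122,200),(116,297)],0.0),onz('top0',[(146,200),(134,165),(122,165),(116,297)],0.15))
Ct=np.load('Ct.npy');Rb=lean(8.1,30)
for h in(.115,.025): 
  t=own(BU,BV,.04+h)-Rb@Ct;print(h,t)
"
```

```text
[[ 97.53868966 283.76558284]] [[106.61703483  55.27285968]]
[[0.61635983 0.49659168 0.        ]
 [0.34712157 0.47979266 0.        ]
 [0.61464035 0.57049137 0.        ]
 [0.32339362 0.56930583 0.        ]] [[0.59067184 0.44554112 0.15      ]
 [0.68745373 0.48591898 0.15      ]
 [0.68681857 0.51974923 0.15      ]
 [0.3253204  0.51140129 0.15      ]]
0.115 [0.52567937 0.24517484 0.14371299]
0.025 [0.52567937 0.24517484 0.05371299]
```

```bash
python3 -c "
from h import *
Ct=np.load('Ct.npy');Rb=lean(8.1,30);t=own(BU,BV,.04+.125)-Rb@Ct;mv(t,Rb)"
```

```text
lin [4.239, 0.569, 0.38] ang [-0.005, 0.011, 0.032]
```

arm_command:
  angular:
    - [0,0,0]
    - [0,0,0]
    - [0,0,0]
    - [0,0,0]
    - [0,0,0]
    - [0,0,0]
    - [0,0,0]
    - [0,0,0]
  linear:
    - [0.7,0.1,0.06]
    - [1.4,0.2,0.12]
    - [2.1,0.3,0.18]
    - [2.8,0.4,0.25]
    - [3.5,0.5,0.32]
    - [4.0,0.55,0.36]
    - [4.24,0.57,0.38]
    - [4.24,0.57,0.38]
  gripper: [0,0,0,0,0,0,0,0]

```text
t: 21.9
position: [0.5267, 0.2457, 0.1538]
eef_rot: [[0.99, 0.073, -0.122], [0.142, -0.493, 0.858], [0.003, -0.867, -0.499]]
ft_force: [0.7, -0.5, -1.0]
finger_gap: 0.0353
```

```bash
python3 -c "
from h import *
st();snap('wrist','w17');snap('scene','s17');snap('top','t17')
Ct=np.load('Ct.npy');Rb=lean(8.1,30);t=own(BU,BV,.04+.125)-Rb@Ct;mv(t,Rb)
im=cv2.imread('pics/s17.png');a=cv2.resize(im[60:280,60:300],None,fx=1.6,fy=1.6)
im=cv2.imread('pics/t17.png');b=cv2.resize(im[150:300,100:265],(385,352))
cv2.imwrite('pics/c17.png',np.hstack([a,b]))"
```

```text
t 21.9 p [0.5267 0.2457 0.1538] xaz 8.17 tilt 29.93 F [ 0.72 -0.48 -0.96] gap 0.0353 J [ 38.9  37.   20.5  89.8 -25.5 124.4]
lin [0.006, 0.03, -0.017] ang [-0.014, 0.02, 0.041]
```

View pics/w17.png

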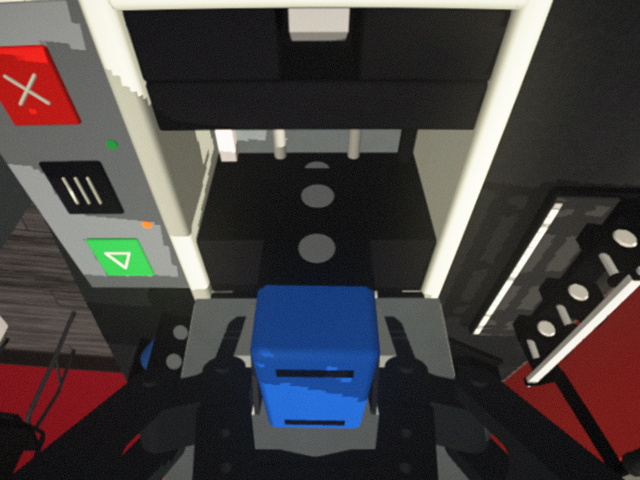

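View pics/c17.png

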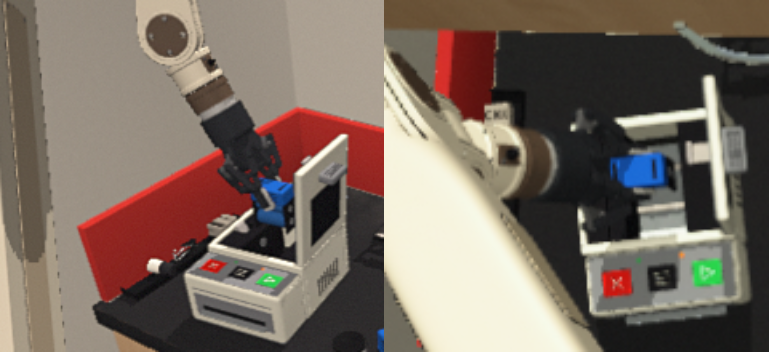

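```bash
python3 -c "
from h import *
np.set_printoptions(precision=4,suppress=True)
def uv(P): return np.c_[P@u,P@v]
print('edge +y',uv(onz('w17',[(200,129),(300,129.5),(450,129.5)],.105)))
print('rods',uv(onz('w17',[(280,145),(353,145)],.033)))
s=bot.observe();ht=s['position'][2]-.0288+.080
print('ht',ht);P=onz('w17',[(314.4,422.5),(314.9,373.9)],ht);print('slots',uv(P),uv(P).mean(0))
print('discs plate',uv(onz('w17',[(317,248),(317,195)],ht-.035)))
C=s['position']+s['eef_rot']@np.load('Ct.npy');print('C',uv(C[None]),C[2])
"
```

```text
edge +y [[0.5062 0.224 ]
 [0.5483 0.2236]
 [0.6118 0.2238]]
rods [[0.5324 0.1646]
 [0.5796 0.1646]]
ht 0.2056236178039237
slots [[0.5542 0.1667]
 [0.5543 0.2097]] [0.5542 0.1882]
discs plate [[0.555  0.2237]
 [0.5549 0.246 ]]
C [[0.5554 0.1899]] 0.16573686148663747
```

arm_command:
  angular:
    - [0,0,0]
    - [0,0,0]
    - [0,0,0]
    - [0,0,0]
    - [0,0,0]
  linear:
    - [0.02,0.2,0.11]
    - [0.02,0.4,0.23]
    - [0.02,0.6,0.345]
    - [0.02,0.8,0.46]
    - [0.02,0.87,0.5]
  gripper: [0,0,0,0,0]

```text
t: 22.55
position: [0.5262, 0.2464, 0.1121]
eef_rot: [[0.99, 0.072, -0.125], [0.144, -0.495, 0.857], [0.0, -0.866, -0.5]]
ft_force: [0.2, -0.9, -0.7]
finger_gap: 0.0358
```

```bash
python3 -c "
from h import *
st();snap('wrist','w18')"
```

```text
t 22.55 p [0.5262 0.2464 0.1121] xaz 8.3 tilt 30.0 F [ 0.23 -0.92 -0.66] gap 0.0358 J [ 39.   38.7  17.1  84.8 -25.5 124.4]
```

View pics/w18.png

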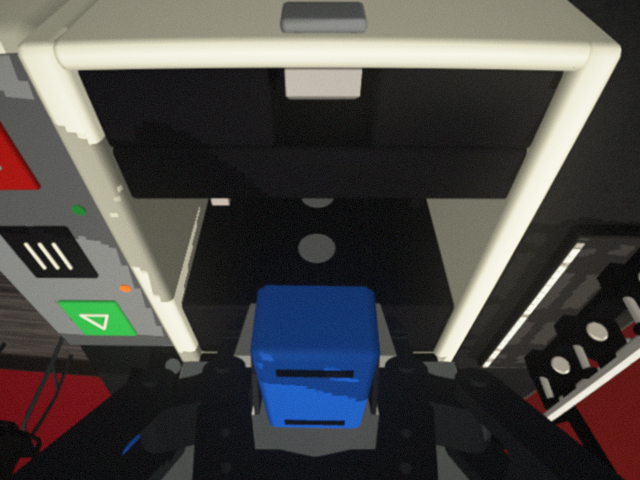

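arm_command:
  angular:
    - [0,0,0]
    - [0,0,0]
    - [0,0,0]
    - [0,0,0]
    - [0,0,0]
    - [0,0,0]
  linear:
    - [0,0.2,0.11]
    - [0,0.4,0.23]
    - [0,0.6,0.345]
    - [0,0.8,0.46]
    - [0,0.87,0.5]
    - [0,0.87,0.5]
  gripper: [0,0,0,0,0,0]

```text
t: 23.2
position: [0.5268, 0.2464, 0.0728]
eef_rot: [[0.99, 0.073, -0.124], [0.144, -0.494, 0.857], [0.001, -0.866, -0.5]]
ft_force: [-0.6, 0.3, -1.9]
finger_gap: 0.0353
```

```bash
python3 -c "
from h import *
st();snap('wrist','w19')"
```

```text
t 23.2 p [0.5268 0.2464 0.0728] xaz 8.28 tilt 29.98 F [-0.55  0.27 -1.91] gap 0.0353 J [ 38.9  40.5  14.3  80.2 -25.5 124.4]
```

View pics/w19.png

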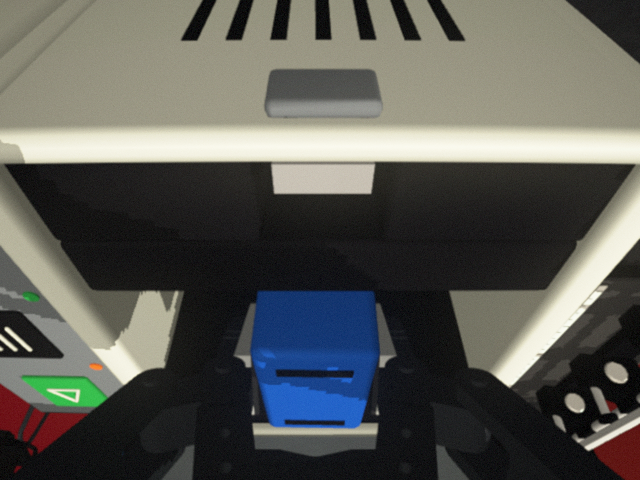

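arm_command:
  angular:
    - [0,0,0]
    - [0,0,0]
    - [0,0,0]
    - [0,0,0]
  linear:
    - [0,0.09,0.05]
    - [0,0.17,0.1]
    - [0,0.26,0.15]
    - [0,0.26,0.15]
  gripper: [0,0,0,0]

```text
t: 23.65
position: [0.5268, 0.2466, 0.061]
eef_rot: [[0.99, 0.073, -0.124], [0.144, -0.494, 0.858], [0.002, -0.866, -0.499]]
ft_force: [-0.8, -0.1, -1.1]
finger_gap: 0.0356
```

arm_command:
  angular:
    - [0,0,0]
    - [0,0,0]
    - [0,0,0]
    - [0,0,0]
  linear:
    - [0,0.07,0.04]
    - [0,0.12,0.07]
    - [0,0.17,0.1]
    - [0,0.17,0.1]
  gripper: [0,0,0,0]

```text
t: 24.05
position: [0.5272, 0.2469, 0.054]
eef_rot: [[0.99, 0.075, -0.124], [0.144, -0.493, 0.858], [0.003, -0.867, -0.499]]
ft_force: [0.4, 0.2, -0.5]
finger_gap: 0.0356
```

arm_command:
  angular:
    - [0,0,0]
    - [0,0,0]
    - [0,0,0]
  linear:
    - [0,0.04,0.02]
    - [0,0.07,0.04]
    - [0,0.07,0.04]
  gripper: [0,0,0]

```text
t: 24.35
position: [0.5274, 0.2471, 0.0537]
eef_rot: [[0.989, 0.076, -0.124], [0.145, -0.493, 0.857], [0.004, -0.866, -0.499]]
ft_force: [-4.6, 0.9, 13.7]
finger_gap: 0.0355
```

```bash
python3 -c "
from h import *
st();snap('wrist','w20')"
```

```text
t 24.35 p [0.5274 0.2471 0.0537] xaz 8.36 tilt 29.96 F [-4.56  0.87 13.7 ] gap 0.0355 J [ 39.   41.5  13.1  77.8 -25.6 124.4]
```

View pics/w20.png

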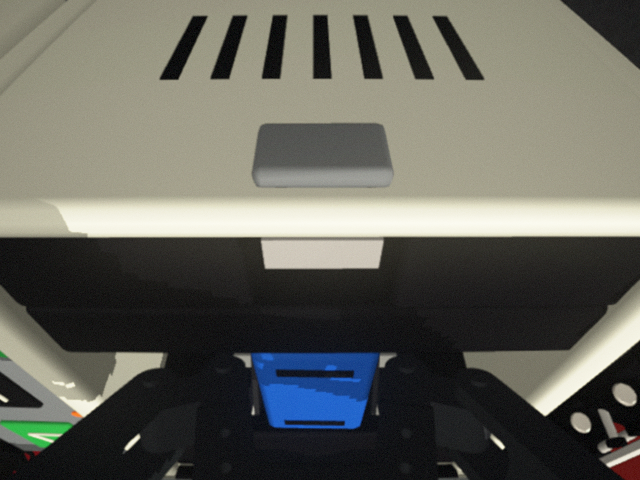

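arm_command:
  angular:
    - [0,0,0]
    - [0,0,0]
    - [0,0,0]
    - [0,0,0]
    - [0,0,0]
  linear:
    - [0,-0.05,-0.03]
    - [0,-0.05,-0.03]
    - [0,-0.05,-0.03]
    - [0,-0.05,-0.03]
    - [0,-0.05,-0.03]
  gripper: [0.6,0.6,0.6,0.6,0.6]

```text
t: 24.9
position: [0.5271, 0.2466, 0.0524]
eef_rot: [[0.99, 0.074, -0.124], [0.144, -0.494, 0.858], [0.002, -0.866, -0.499]]
ft_force: [0.5, 0.5, -1.1]
finger_gap: 0.0514
```

```bash
python3 -c "
from h import *
st();snap('wrist','w21')"
```

```text
t 24.9 p [0.5271 0.2466 0.0524] xaz 8.28 tilt 29.95 F [ 0.54  0.45 -1.15] gap 0.0514 J [ 38.9  41.6  13.1  77.8 -25.5 124.4]
```

View pics/w21.png

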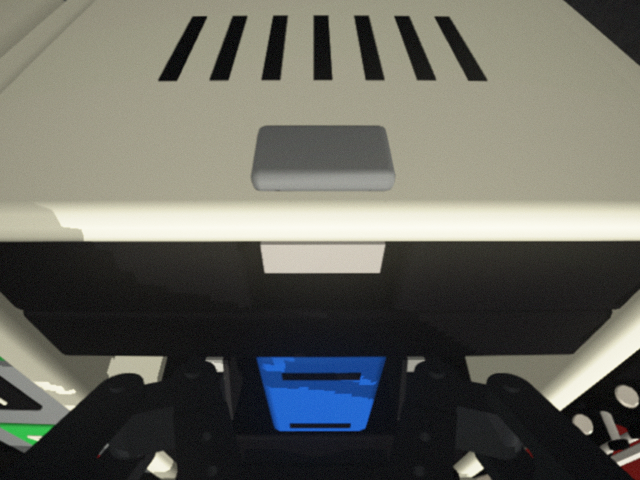

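arm_command:
  angular:
    - [0,0,0]
    - [0,0,0]
    - [0,0,0]
    - [0,0,0]
    - [0,0,0]
    - [0,0,0]
    - [0,0,0]
    - [0,0,0]
  linear:
    - [0,-0.3,0]
    - [0,-0.7,0]
    - [0,-1.1,0]
    - [0,-1.6,0]
    - [0,-2.0,-0.25]
    - [0,-2.3,-0.4]
    - [0,-2.3,-0.4]
    - [0,-2.3,-0.4]
  gripper: [0.6,0.6,0.6,0.6,0.6,0.6,0.6,0.6]

```text
t: 25.75
position: [0.5229, 0.2789, 0.1414]
eef_rot: [[0.99, 0.076, -0.122], [0.144, -0.492, 0.859], [0.005, -0.867, -0.498]]
ft_force: [-0.2, -0.6, -0.0]
finger_gap: 0.0511
```

```bash
python3 -c "
from h import *
st();snap('wrist','w22');snap('top','t22')
im=cv2.imread('pics/t22.png');cv2.imwrite('pics/c22.png',cv2.resize(im[150:300,100:265],(770,704)))"
```

```text
t 25.75 p [0.5229 0.2789 0.1414] xaz 8.27 tilt 29.84 F [-0.23 -0.62 -0.05] gap 0.0511 J [ 41.3  39.7  23.6  91.  -24.8 126.9]
```

View pics/w22.png

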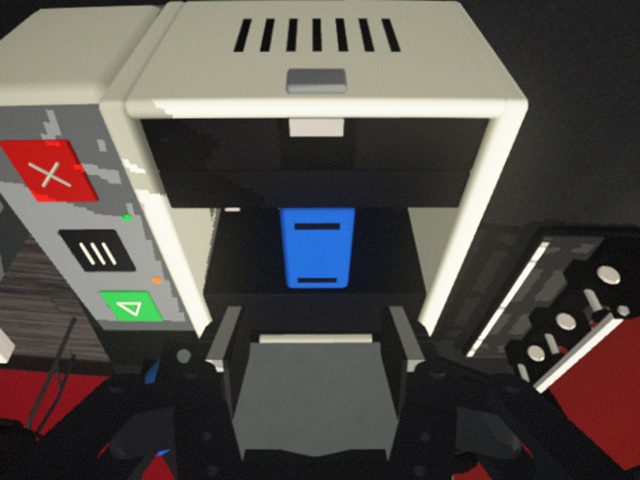

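View pics/c22.png

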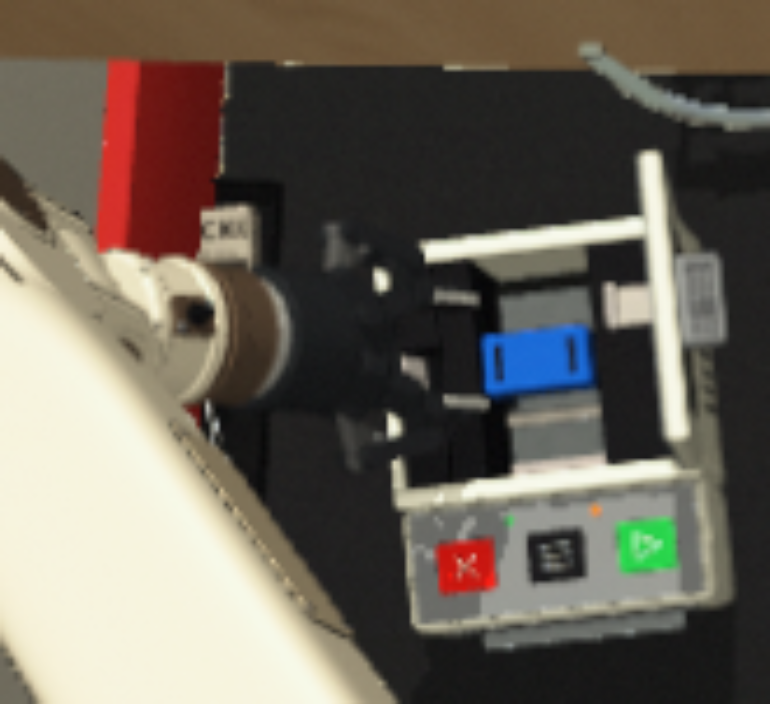

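```bash
python3 -c "
from h import *
np.set_printoptions(precision=4,suppress=True)
def uv(P): return np.c_[P@u,P@v]
s=slots('w22',BLUE,(260,205,380,300));print(s)
s=[x for x in s if x[2]<1500 and x[2]>60]
for z in(.105,.110): P=uv(onz('w22',[x[:2] for x in s],z));print(z,P,P.mean(0),np.linalg.norm(P[0]-P[1]))
print('edge',uv(onz('w22',[(250,208),(420,208)],.105)))
st()"
```

```text
[(316.5, 279.5, 193.0), (317.66896551724136, 225.8310344827586, 290.0)]
0.105 [[0.5567 0.1674]
 [0.557  0.2112]] [0.5568 0.1893] 0.04385380047073242
0.11 [[0.5566 0.1743]
 [0.5569 0.2165]] [0.5567 0.1954] 0.04224773332489003
edge [[0.5256 0.2233]
 [0.6043 0.2232]]
t 25.85 p [0.5224 0.2784 0.1405] xaz 8.27 tilt 29.91 F [ 0.39 -0.78  0.65] gap 0.0512 J [ 41.3  39.8  23.5  91.  -24.8 126.9]
```

```bash
python3 -c "
from h import *
np.set_printoptions(precision=4,suppress=True)
for a,b in [((245.2,243.2),(245.4,167.3)),((239.3,183),(275.8,144.6))]:
  x,e=tri([('top0',a),('scene0',b)]);print(x,e,x@u,x@v)
im=cv2.imread('pics/scene0.png');cv2.imwrite('pics/c23.png',cv2.resize(im[130:280,200:290],None,fx=5,fy=4,interpolation=cv2.INTER_CUBIC))
"
```

```text
[0.4656 0.1507 0.2849] [np.float64(0.0027607354093327945), np.float64(0.00276073540933273)] 0.4822235564917577 0.08354812750818157
[0.6162 0.1721 0.2779] [np.float64(0.001595816049428294), np.float64(0.001595816049428232)] 0.6342851180587703 0.08357796340179234
```

arm_command:
  angular:
    - [0,0,0]
    - [0,0,0]
    - [0,0,0]
    - [0,0,0]
    - [0,0,0]
    - [0,0,0]
  linear:
    - [-1,0,0]
    - [-2,0,0]
    - [-3,0,0]
    - [-4,0,0]
    - [-5,0,0]
    - [-5,0,0]
  gripper: [0.6,0.4,0.2,0,0,0]

```text
t: 26.45
position: [0.3199, 0.2478, 0.1395]
eef_rot: [[0.989, 0.072, -0.129], [0.148, -0.497, 0.855], [-0.002, -0.865, -0.502]]
ft_force: [0.6, -0.1, 0.2]
finger_gap: -0.0
```

View pics/c23.png

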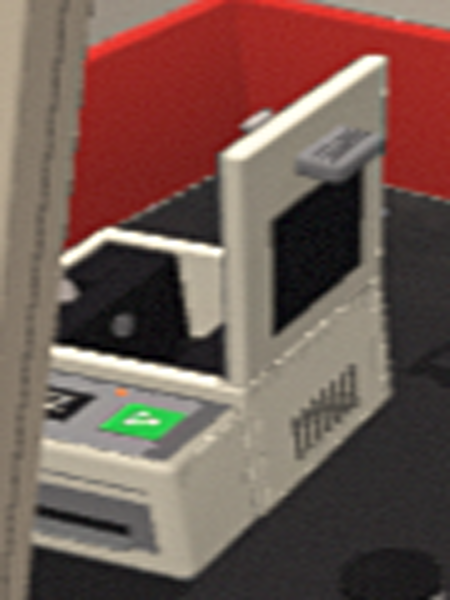

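```bash
python3 -c "
from h import *
mv([.40,.08,.22],down(98.1))
R=lean(98.1,25);t=own(.50,.03,.25)-R@np.array([0,-.021,0]);print(t)
"
```

```text
lin [1.353, 0.489, -4.856] ang [4.715, -17.456, -4.723]
[0.49957124 0.10140182 0.23096754]
```

arm_command:
  angular:
    - [0.4,-1.5,-0.4]
    - [0.8,-3.0,-0.8]
    - [1.2,-4.5,-1.2]
    - [1.6,-6.0,-1.6]
    - [2.0,-7.5,-2.0]
    - [2.4,-9.0,-2.4]
    - [2.8,-10.5,-2.8]
    - [3.2,-12.0,-3.2]
    - [3.6,-13.5,-3.6]
    - [4.05,-15.0,-4.05]
  linear:
    - [0,-0.6,-0.8]
    - [0,-0.8,-1.2]
    - [0,-0.7,-1.6]
    - [0.1,-0.5,-2.0]
    - [0.2,-0.4,-2.4]
    - [0.4,-0.2,-2.9]
    - [0.6,0,-3.4]
    - [0.8,0.2,-3.9]
    - [1.1,0.4,-4.4]
    - [1.35,0.49,-4.86]
  gripper: [0,0,0,0,0,0,0,0,0,0]

```text
t: 27.45
position: [0.4021, 0.082, 0.2192]
eef_rot: [[0.118, 0.072, -0.99], [0.991, -0.066, 0.114], [-0.057, -0.995, -0.079]]
ft_force: [-0.0, 0.1, -0.2]
finger_gap: -0.0001
```

```bash
python3 -c "
from h import *
st()
R=lean(98.1,25);t=own(.50,.02,.25)-R@np.array([0,-.021,0]);mv(t,R)
"
```

```text
t 27.45 p [0.4021 0.082  0.2192] xaz 83.2 tilt 5.6 F [-0.01  0.13 -0.21] gap -0.0001 J [ 15.2   0.8 -13.9  72.3  -4.7  21.8]
lin [0.511, -0.129, -2.444] ang [-4.149, -2.731, -1.394]
```

arm_command:
  angular:
    - [-1.0,-0.7,-0.3]
    - [-2.0,-1.4,-0.7]
    - [-3.0,-2.0,-1.0]
    - [-4.15,-2.73,-1.4]
    - [-4.15,-2.73,-1.4]
    - [-4.15,-2.73,-1.4]
  linear:
    - [0.1,-0.1,-0.6]
    - [0.2,-0.1,-1.2]
    - [0.3,-0.13,-1.8]
    - [0.5,-0.13,-2.44]
    - [0.5,-0.13,-2.44]
    - [0.5,-0.13,-2.44]
  gripper: [0,0,0,0,0,0]

```text
t: 28.05
position: [0.4995, 0.091, 0.2305]
eef_rot: [[-0.134, 0.417, -0.899], [0.991, 0.055, -0.122], [-0.001, -0.907, -0.42]]
ft_force: [0.4, 0.5, 0.5]
finger_gap: 0.0003
```

```bash
python3 -c "
from h import *
st();snap('wrist','w24');snap('scene','s24')
im=cv2.imread('pics/s24.png');cv2.imwrite('pics/c24.png',cv2.resize(im[30:290,150:410],None,fx=2.9,fy=2.3,interpolation=cv2.INTER_CUBIC))
"
```

```text
t 28.05 p [0.4995 0.091  0.2305] xaz 97.67 tilt 24.85 F [0.35 0.46 0.51] gap 0.0003 J [ 11.3  -5.2 -23.6  46.8  -1.6   3.3]
```

View pics/w24.png

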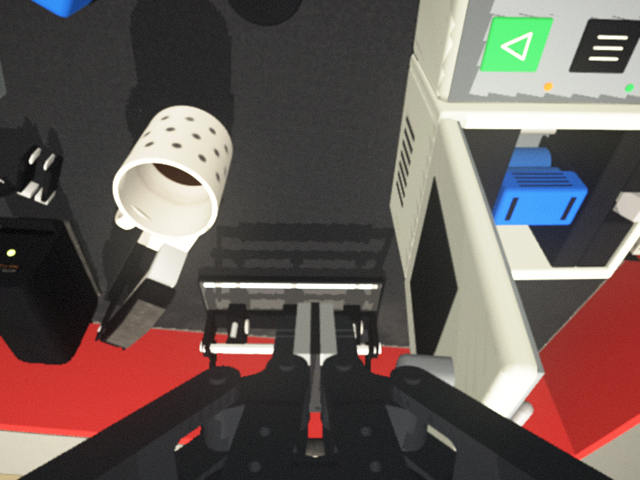

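View pics/c24.png

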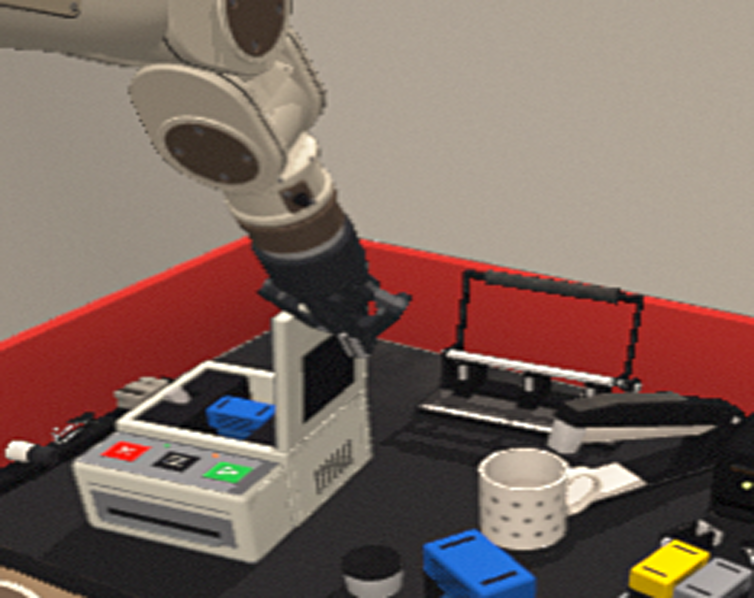

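arm_command:
  angular:
    - [0,0,0]
    - [0,0,0]
    - [0,0,0]
    - [0,0,0]
  linear:
    - [0.5,-0.1,-0.05]
    - [0.88,-0.18,-0.08]
    - [1.38,-0.26,-0.12]
    - [1.7,-0.27,-0.13]
  gripper: [0,0,0,0]

```text
t: 28.55
position: [0.4914, 0.1598, 0.2439]
eef_rot: [[-0.135, 0.419, -0.898], [0.991, 0.056, -0.124], [-0.002, -0.906, -0.423]]
ft_force: [-1.6, -2.0, 1.0]
finger_gap: 0.0
```

```bash
python3 -c "
from h import *
st();snap('scene','s25');snap('wrist','w25')
im=cv2.imread('pics/s25.png');a=cv2.resize(im[80:290,170:350],(386,450))
b=cv2.resize(cv2.imread('pics/w25.png'),(400,450));cv2.imwrite('pics/c25.png',np.hstack([a,b]))
"
```

```text
t 28.55 p [0.4914 0.1598 0.2439] xaz 97.79 tilt 25.03 F [-1.6  -2.01  0.98] gap 0.0 J [ 21.7  -4.3 -20.7  49.2  -6.   12.6]
```

View pics/c25.png

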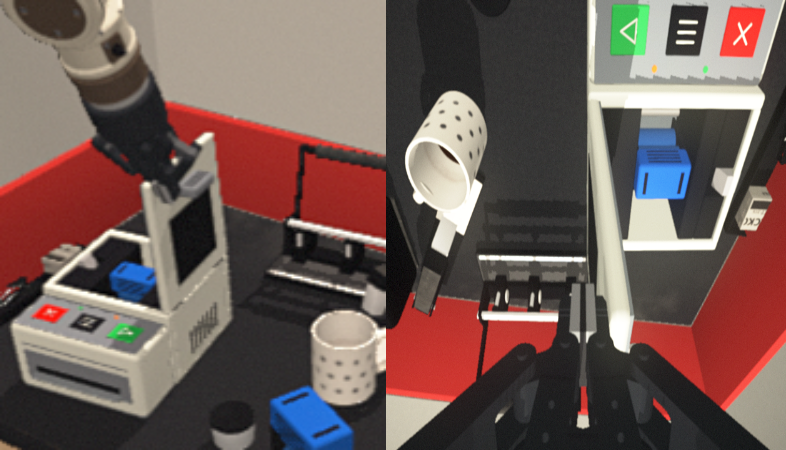

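arm_command:
  angular:
    - [0,0,0]
    - [0,0,0]
    - [0,0,0]
    - [0,0,0]
    - [0,0,0]
    - [0,0,0]
    - [0,0,0]
    - [0,0,0]
    - [0,0,0]
  linear:
    - [0.4,0.02,0.01]
    - [0.75,0.08,0.04]
    - [1.2,0.19,0.09]
    - [1.63,0.35,0.16]
    - [2.08,0.57,0.26]
    - [2.47,0.83,0.39]
    - [2.83,1.16,0.54]
    - [3.13,1.49,0.69]
    - [3.13,1.49,0.69]
  gripper: [0,0,0,0,0,0,0,0,0]

```text
t: 29.55
position: [0.4736, 0.283, 0.1753]
eef_rot: [[-0.137, 0.416, -0.899], [0.991, 0.055, -0.126], [-0.003, -0.908, -0.42]]
ft_force: [-0.1, -0.9, 0.4]
finger_gap: 0.0001
```

```bash
python3 -c "
from h import *
st();snap('scene','s26');snap('wrist','w26')
im=cv2.imread('pics/s26.png');a=cv2.resize(im[80:290,170:350],(386,450))
b=cv2.resize(cv2.imread('pics/w26.png'),(400,450));cv2.imwrite('pics/c26.png',np.hstack([a,b]))
s=bot.observe();t=s['position']+s['eef_rot']@np.array([0,-.021,0]);print('tip u v z',t@u,t@v,t[2])
"
```

```text
t 29.55 p [0.4736 0.283  0.1753] xaz 97.88 tilt 24.84 F [-0.12 -0.95  0.38] gap 0.0001 J [ 38.1   4.6 -22.2  41.5 -12.3  27.8]
tip u v z 0.500889032008091 0.21290296181293208 0.1963523156244394
```

View pics/c26.png

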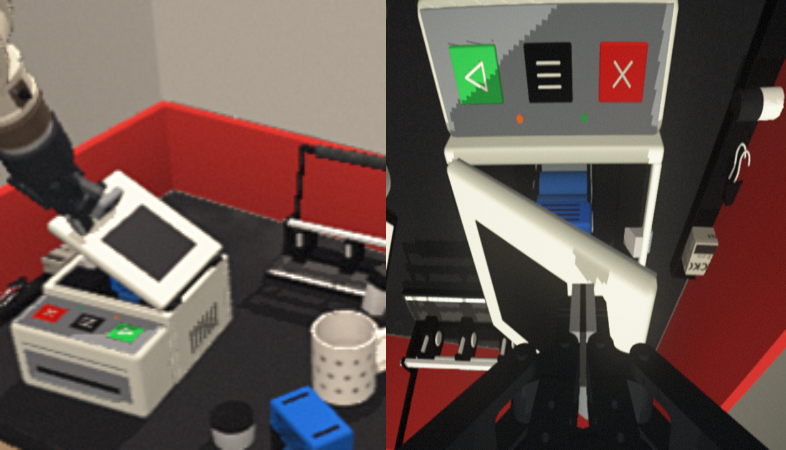

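arm_command:
  angular:
    - [0,0,0]
    - [0,0,0]
    - [0,0,0]
    - [0,0,0]
    - [0,0,0]
    - [0,0,0]
  linear:
    - [0.25,0.35,0.16]
    - [0.45,0.7,0.33]
    - [0.55,0.95,0.44]
    - [0.6,1.15,0.53]
    - [0.62,1.25,0.58]
    - [0.62,1.25,0.58]
  gripper: [0,0,0,0,0,0]

```text
t: 30.25
position: [0.4723, 0.3076, 0.1232]
eef_rot: [[-0.135, 0.421, -0.897], [0.991, 0.057, -0.122], [-0.0, -0.905, -0.425]]
ft_force: [0.3, -0.7, 1.5]
finger_gap: 0.0002
```

```bash
python3 -c "
from h import *
st();snap('wrist','w27')
s=bot.observe();t=s['position']+s['eef_rot']@np.array([0,-.021,0]);print('tip u v z',t@u,t@v,t[2])
"
```

```text
t 30.25 p [0.4723 0.3076 0.1232] xaz 97.77 tilt 25.16 F [ 0.28 -0.73  1.47] gap 0.0002 J [ 40.7   9.4 -25.5  33.7 -13.4  30.4]
tip u v z 0.501915460902277 0.2380582514695566 0.14219786626486858
```

View pics/w27.png

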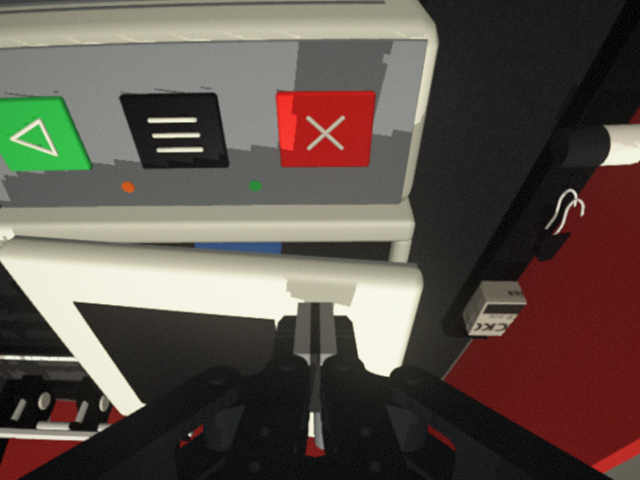

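arm_command:
  angular:
    - [0,0,0]
    - [0,0,0]
    - [0,0,0]
    - [0,0,0]
  linear:
    - [0,0.09,0.04]
    - [0,0.18,0.085]
    - [0,0.27,0.125]
    - [0,0.27,0.125]
  gripper: [0,0,0,0]

```text
t: 30.7
position: [0.4715, 0.3072, 0.1103]
eef_rot: [[-0.135, 0.42, -0.898], [0.991, 0.056, -0.123], [-0.001, -0.906, -0.423]]
ft_force: [0.0, 0.6, -0.6]
finger_gap: 0.0
```

arm_command:
  angular:
    - [0,0,0]
    - [0,0,0]
    - [0,0,0]
    - [0,0,0]
  linear:
    - [0,0.06,0.03]
    - [0,0.12,0.055]
    - [0,0.12,0.055]
    - [0,0.12,0.055]
  gripper: [0,0,0,0]

```text
t: 31.1
position: [0.4721, 0.3077, 0.1083]
eef_rot: [[-0.136, 0.423, -0.896], [0.991, 0.058, -0.123], [0.0, -0.904, -0.427]]
ft_force: [-12.9, -5.4, 22.5]
finger_gap: 0.0001
```

```bash
python3 -c "
from h import *
st();snap('wrist','w28');snap('scene','s28')
s=bot.observe();t=s['position']+s['eef_rot']@np.array([0,-.021,0]);print('tip u v z',t@u,t@v,t[2])
im=cv2.imread('pics/s28.png');a=cv2.resize(im[80:290,170:350],(386,450))
b=cv2.resize(cv2.imread('pics/w28.png'),(400,450));cv2.imwrite('pics/c28.png',np.hstack([a,b]))
"
```

```text
t 31.1 p [0.4721 0.3077 0.1083] xaz 97.79 tilt 25.26 F [-12.9   -5.37  22.54] gap 0.0001 J [ 40.8  10.4 -26.9  31.1 -13.4  30.4]
tip u v z 0.5018159981534662 0.23815223552816642 0.12728732653128752
```

View pics/c28.png

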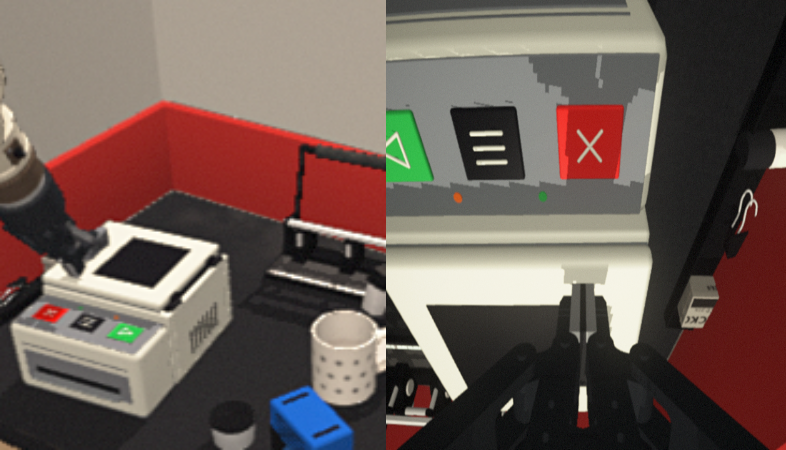

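arm_command:
  angular:
    - [0,0,0]
    - [0,0,0]
    - [0,0,0]
    - [0,0,0]
    - [0,0,0]
    - [0,0,0]
  linear:
    - [0,-0.2,-0.1]
    - [0,-0.8,-0.4]
    - [0,-1.4,-0.3]
    - [0,-2.0,0.3]
    - [0,-2.2,0.8]
    - [0,-2.2,0.8]
  gripper: [0,0,0.3,0.5,0.5,0.5]

```text
t: 31.8
position: [0.4038, 0.2977, 0.1708]
eef_rot: [[-0.137, 0.418, -0.898], [0.991, 0.056, -0.125], [-0.002, -0.907, -0.422]]
ft_force: [-0.1, -0.4, 0.3]
finger_gap: 0.0428
```

```bash
python3 -c "
from h import *
st();snap('wrist','w29');snap('scene','s29')
im=cv2.imread('pics/s29.png');cv2.imwrite('pics/c29.png',cv2.resize(im[150:290,160:300],None,fx=5,fy=4,interpolation=cv2.INTER_CUBIC))
"
```

```text
t 31.8 p [0.4038 0.2977 0.1708] xaz 97.89 tilt 24.96 F [-0.1  -0.41  0.33] gap 0.0428 J [ 46.2   0.3 -27.4  42.3 -15.2  35.5]
```

View pics/w29.png

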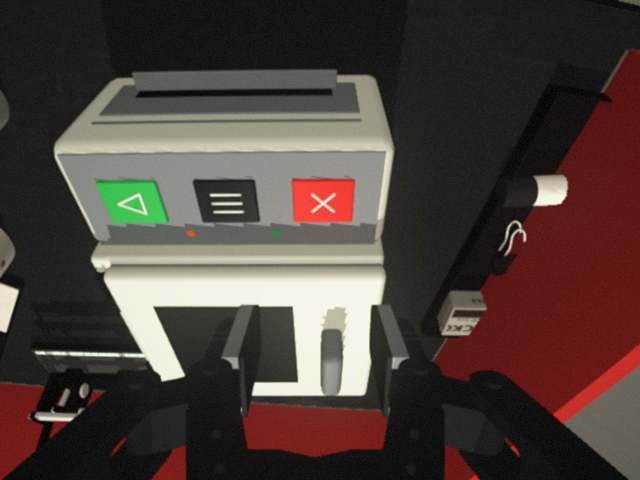

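View pics/c29.png

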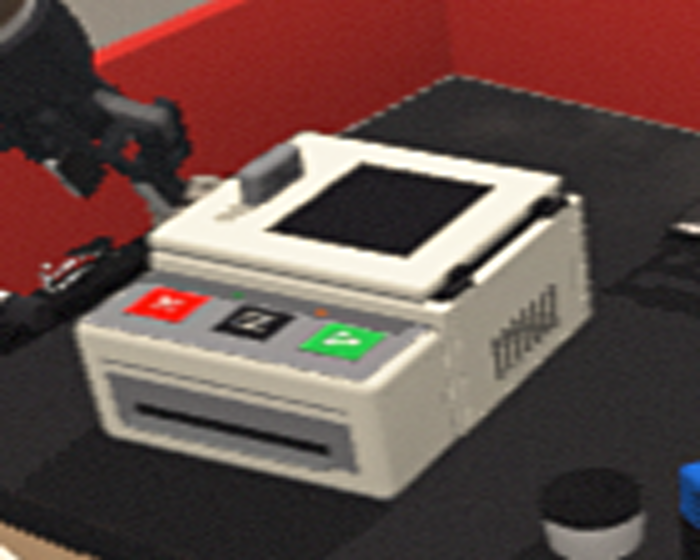

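```bash
python3 -c "
from h import *
np.set_printoptions(precision=4,suppress=True)
def uv(P): return np.c_[P@u,P@v]
print(uv(onz('w29',[(331,332),(331,385),(331,393)],.149)),uv(onz('w29',[(331,332),(331,393)],.124)))
R=lean(98.1,25);tip=own(.553,.2427,.134);p=tip-R@np.array([0,-.023,0]);pre=p-R[:,1]*.0+np.array([0,0,.045])
print(p,pre);mv(pre,R);mv(p,R)
im=cv2.imread('pics/w29.png');cv2.imwrite('pics/c30.png',cv2.resize(im[290:420,230:420],None,fx=4,fy=4,interpolation=cv2.INTER_CUBIC))
"
```

```text
[[0.4983 0.247 ]
 [0.563  0.2486]
 [0.575  0.2489]] [[0.5358 0.2486]
 [0.6268 0.2509]]
[0.5229 0.3196 0.1132] [0.5229 0.3196 0.1582]
lin [0.121, 1.554, -2.544] ang [0.018, -0.047, -0.033]
lin [0.121, 2.573, -2.067] ang [0.018, -0.047, -0.033]
```

View pics/c30.png

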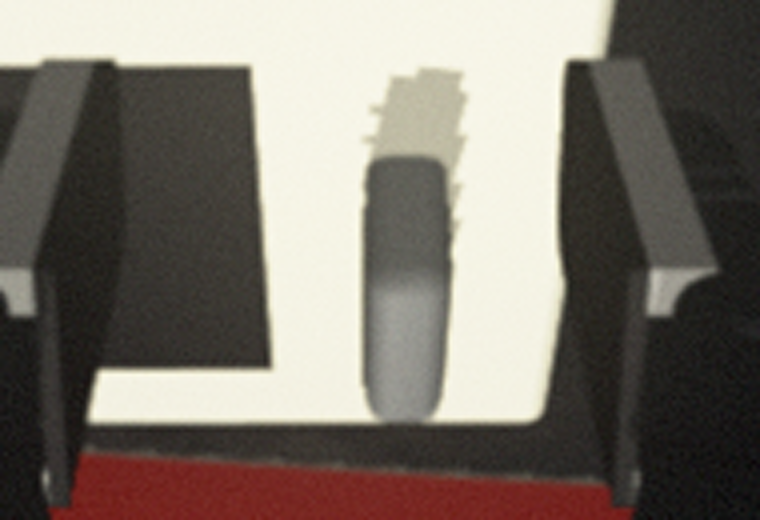

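arm_command:
  angular:
    - [0,0,0]
    - [0,0,0]
    - [0,0,0]
    - [0,0,0]
    - [0,0,0]
    - [0,0,0]
    - [0,0,0]
    - [0,0,0]
    - [0,0,0]
  linear:
    - [0.1,0.4,-0.8]
    - [0.2,0.9,-1.6]
    - [0.24,1.4,-2.3]
    - [0.24,1.55,-2.54]
    - [0.24,1.55,-2.54]
    - [0.24,1.9,-2.4]
    - [0.24,2.3,-2.2]
    - [0.24,2.57,-2.07]
    - [0.24,2.57,-2.07]
  gripper: [0.5,0.5,0.5,0.5,0.5,0.5,0.5,0.5,0.5]

```text
t: 32.8
position: [0.5196, 0.3227, 0.1108]
eef_rot: [[-0.136, 0.416, -0.899], [0.991, 0.054, -0.125], [-0.003, -0.908, -0.419]]
ft_force: [-0.9, -0.4, -0.4]
finger_gap: 0.0425
```

```bash
python3 -c "
from h import *
st();snap('wrist','w31');snap('scene','s31')
im=cv2.imread('pics/s31.png');a=cv2.resize(im[130:270,160:300],(400,450))
b=cv2.resize(cv2.imread('pics/w31.png')[250:,150:490],(400,450));cv2.imwrite('pics/c31.png',np.hstack([a,b]))
"
```

```text
t 32.8 p [0.5196 0.3227 0.1108] xaz 97.82 tilt 24.79 F [-0.89 -0.44 -0.36] gap 0.0425 J [ 38.4  15.1 -19.9  33.4 -12.5  28.1]
```

View pics/c31.png

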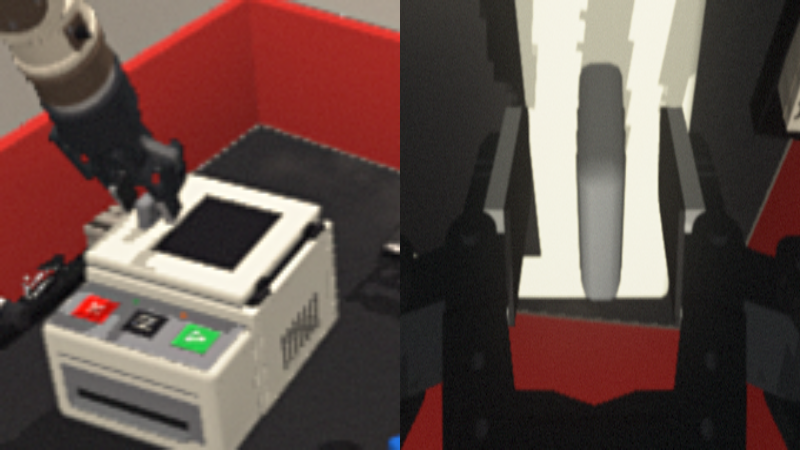

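arm_command:
  angular:
    - [0,0,0]
    - [0,0,0]
    - [0,0,0]
    - [0,0,0]
    - [0,0,0]
    - [0,0,0]
    - [0,0,0]
  linear:
    - [0,-0.05,-0.02]
    - [0,-0.05,-0.02]
    - [0,-0.05,-0.02]
    - [0,-0.05,-0.02]
    - [0,-0.05,-0.02]
    - [0,-0.05,-0.02]
    - [0,-0.05,-0.02]
  gripper: [0,0,0,0,0,0,0]

```text
t: 33.6
position: [0.5227, 0.3252, 0.1174]
eef_rot: [[-0.137, 0.422, -0.896], [0.991, 0.059, -0.123], [0.001, -0.905, -0.426]]
ft_force: [-3.8, -0.1, 5.9]
finger_gap: 0.0125
```

```bash
python3 -c "
from h import *
st()"
```

```text
t 33.6 p [0.5227 0.3252 0.1174] xaz 97.85 tilt 25.23 F [-3.85 -0.06  5.85] gap 0.0125 J [ 38.4  14.8 -19.4  33.7 -12.5  28.1]
```

arm_command:
  angular:
    - [0,0,0]
    - [0,0,0]
    - [0,0,0]
  linear:
    - [0,-0.05,-0.02]
    - [0,-0.09,-0.04]
    - [0,-0.09,-0.04]
  gripper: [0,0,0]

```text
t: 33.9
position: [0.5226, 0.3248, 0.1194]
eef_rot: [[-0.136, 0.42, -0.897], [0.991, 0.058, -0.122], [0.001, -0.906, -0.424]]
ft_force: [3.3, 2.4, -3.6]
finger_gap: 0.0124
```

arm_command:
  angular:
    - [0,0,0]
    - [0,0,0]
    - [0,0,0]
  linear:
    - [0,-0.03,-0.015]
    - [0,-0.06,-0.03]
    - [0,-0.06,-0.03]
  gripper: [0,0,0]

```text
t: 34.2
position: [0.5224, 0.3246, 0.1197]
eef_rot: [[-0.135, 0.418, -0.898], [0.991, 0.057, -0.123], [0.0, -0.907, -0.422]]
ft_force: [12.4, 5.0, -17.4]
finger_gap: 0.0124
```

arm_command:
  angular:
    - [0,0,0]
    - [0,0,0]
    - [0,0,0]
  linear:
    - [0,0.01,0]
    - [0,0.01,0]
    - [0,0.01,0]
  gripper: [0,0,0]

```text
t: 34.5
position: [0.5224, 0.3247, 0.1197]
eef_rot: [[-0.136, 0.418, -0.898], [0.991, 0.057, -0.123], [0.0, -0.907, -0.422]]
ft_force: [9.6, 5.6, -14.8]
finger_gap: 0.0121
```

```bash
python3 -c "
from h import *
st();snap('scene','s32');snap('top','t32')
im=cv2.imread('pics/s32.png');a=cv2.resize(im[150:290,160:300],(400,450))
b=cv2.resize(cv2.imread('pics/t32.png')[150:300,140:270],(400,450));cv2.imwrite('pics/c32.png',np.hstack([a,b]))"
```

```text
t 34.5 p [0.5224 0.3247 0.1197] xaz 97.8 tilt 24.97 F [  9.64   5.61 -14.76] gap 0.0121 J [ 38.3  14.8 -19.   34.4 -12.4  28.1]
```

View pics/c32.png

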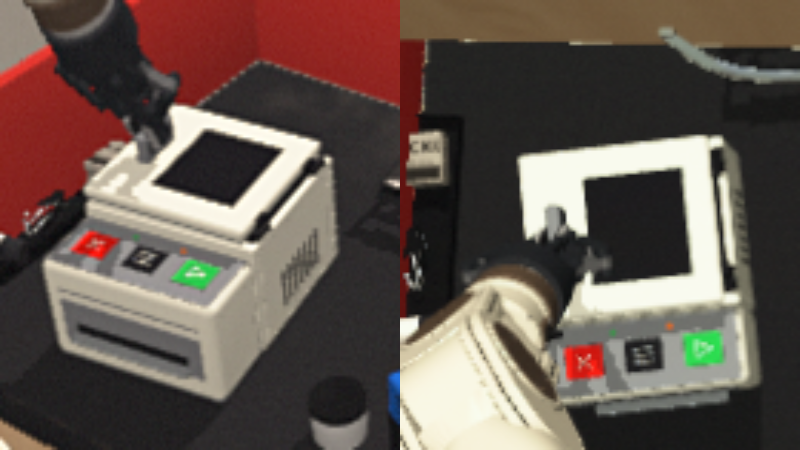

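arm_command:
  angular:
    - [0,0,0]
    - [0,0,0]
    - [0,0,0]
    - [0,0,0]
    - [0,0,0]
    - [0,0,0]
    - [0,0,0]
    - [0,0,0]
    - [0,0,0]
    - [0,0,0]
  linear:
    - [0,0.06,0.03]
    - [0,0.06,0.03]
    - [0,0.06,0.03]
    - [0,0.06,0.03]
    - [0,0.06,0.03]
    - [0,-0.6,-0.2]
    - [0,-1.4,-0.4]
    - [0,-2.0,-0.4]
    - [0,-2.0,0.4]
    - [0,-2.0,0.4]
  gripper: [0,0.5,0.5,0.5,0.5,0.5,0.5,0.5,0.5,0.5]

```text
t: 35.6
position: [0.4706, 0.3159, 0.1858]
eef_rot: [[-0.137, 0.416, -0.899], [0.991, 0.055, -0.126], [-0.003, -0.908, -0.42]]
ft_force: [-0.4, -0.4, -1.1]
finger_gap: 0.0424
```

```bash
python3 -c "
from h import *
st()
R=lean(98.1,10);g=np.array([.4162,.1951,.1025])
tip=g+np.array([0,0,.06]);p=tip-R@np.array([0,-.021,0]);mv(p,R);snap('wrist','w33')
"
```

```text
t 35.6 p [0.4706 0.3159 0.1858] xaz 97.88 tilt 24.83 F [-0.35 -0.43 -1.09] gap 0.0424 J [ 41.6   6.3 -18.5  44.2 -13.6  31.1]
lin [-2.801, 0.305, 1.981] ang [2.966, -0.032, -0.047]
```

View pics/w33.png

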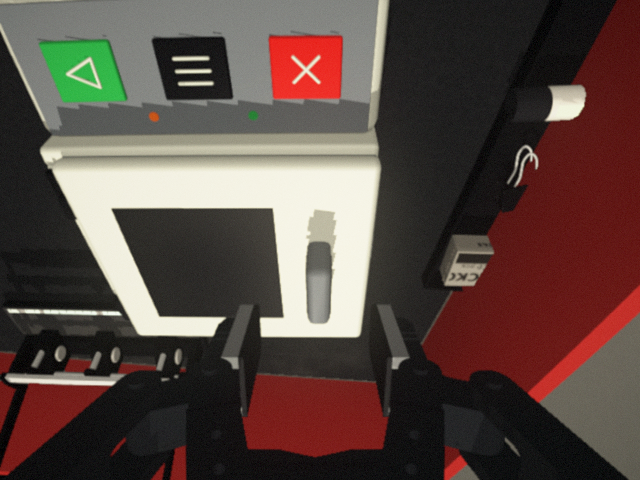

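```bash
python3 -c "
from h import *
R=down(98.1);g=np.array([.4162,.1951,.1025])
tip=g+np.array([0,0,.06]);p=tip-R@np.array([0,-.021,0]);mv(p,R)
"
```

```text
lin [-2.816, 0.267, 2.116] ang [4.993, -0.044, -0.036]
```

arm_command:
  angular:
    - [1,0,0]
    - [2,0,0]
    - [3,0,0]
    - [4,0,0]
    - [5,-0.04,-0.04]
    - [5,-0.04,-0.04]
    - [5,-0.04,-0.04]
  linear:
    - [-0.6,-0.2,0.4]
    - [-1.2,-0.2,0.9]
    - [-1.8,-0.1,1.4]
    - [-2.4,0.1,1.8]
    - [-2.82,0.27,2.12]
    - [-2.82,0.27,2.12]
    - [-2.82,0.27,2.12]
  gripper: [0,0,0,0,0,0,0]

```text
t: 36.35
position: [0.4192, 0.1961, 0.1417]
eef_rot: [[-0.138, 0.002, -0.99], [0.99, 0.002, -0.138], [0.002, -1.0, -0.003]]
ft_force: [0.6, 0.1, -0.2]
finger_gap: -0.0002
```

```bash
python3 -c "
from h import *
st();s=bot.observe();t=s['position']+s['eef_rot']@np.array([0,-.021,0]);print('tip',t)
snap('wrist','w34');R=down(98.1);g=np.array([.4162,.1951,.1025])
tip=g+np.array([0,0,.008]);p=tip-R@np.array([0,-.021,0]);mv(p,R)
"
```

```text
t 36.35 p [0.4192 0.1961 0.1417] xaz 97.93 tilt 0.19 F [ 0.64  0.13 -0.23] gap -0.0002 J [ 25.   12.  -12.7  65.1   0.1  17.1]
tip [0.4191312  0.19600612 0.16265659]
lin [-0.03, 1.313, 0.076] ang [0.038, -0.019, 0.027]
```

View pics/w34.png

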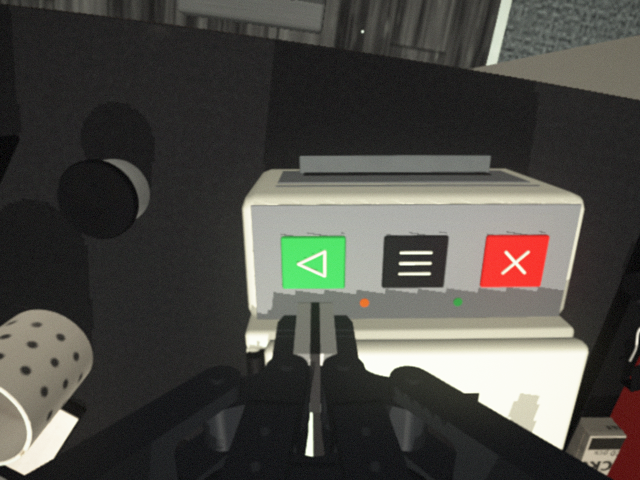

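arm_command:
  angular:
    - [0,0,0]
    - [0,0,0]
    - [0,0,0]
    - [0,0,0]
    - [0,0,0]
  linear:
    - [-0.03,0.4,0.08]
    - [-0.03,0.8,0.08]
    - [-0.03,1.1,0.08]
    - [-0.03,1.25,0.08]
    - [-0.03,1.25,0.08]
  gripper: [0,0,0,0,0]

```text
t: 36.9
position: [0.4146, 0.1951, 0.0917]
eef_rot: [[-0.141, 0.001, -0.99], [0.99, 0.002, -0.141], [0.002, -1.0, -0.002]]
ft_force: [-0.0, -0.3, -0.4]
finger_gap: 0.0001
```

```bash
python3 -c "
from h import *
st();s=bot.observe();t=s['position']+s['eef_rot']@np.array([0,-.021,0]);print('tip',t)
snap('wrist','w35')
"
```

```text
t 36.9 p [0.4146 0.1951 0.0917] xaz 98.11 tilt 0.14 F [-0.04 -0.3  -0.41] gap 0.0001 J [ 25.2  14.3 -17.9  57.7   0.1  17. ]
tip [0.41455278 0.19510491 0.11274314]
```

View pics/w35.png

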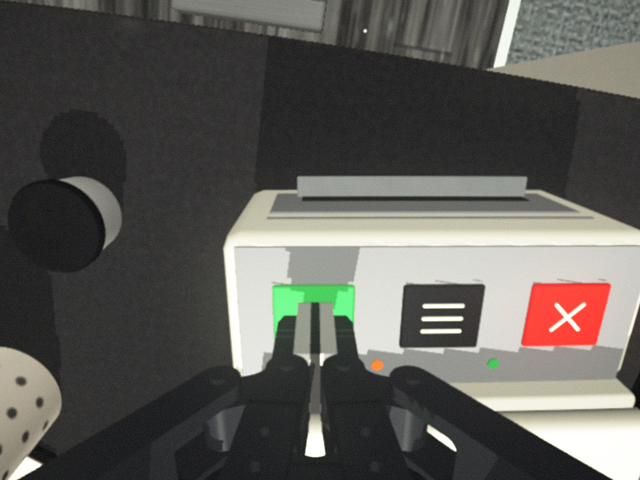

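arm_command:
  angular:
    - [0,0,0]
    - [0,0,0]
    - [0,0,0]
  linear:
    - [0,0.07,0]
    - [0,0.14,0]
    - [0,0.14,0]
  gripper: [0,0,0]

```text
t: 37.25
position: [0.4151, 0.1946, 0.0862]
eef_rot: [[-0.14, 0.001, -0.99], [0.99, 0.002, -0.14], [0.002, -1.0, -0.001]]
ft_force: [-0.6, 0.5, -0.5]
finger_gap: -0.0003
```

arm_command:
  angular:
    - [0,0,0]
    - [0,0,0]
  linear:
    - [0,0.04,0]
    - [0,0.04,0]
  gripper: [0,0]

```text
t: 37.45
position: [0.4151, 0.1945, 0.0845]
eef_rot: [[-0.139, 0.001, -0.99], [0.99, 0.002, -0.139], [0.002, -1.0, -0.001]]
ft_force: [0.3, -0.4, -0.1]
finger_gap: -0.0003
```

arm_command:
  angular:
    - [0,0,0]
    - [0,0,0]
  linear:
    - [0,0.03,0]
    - [0,0.03,0]
  gripper: [0,0]

```text
t: 37.65
position: [0.4151, 0.1945, 0.0833]
eef_rot: [[-0.14, 0.001, -0.99], [0.99, 0.002, -0.14], [0.002, -1.0, -0.001]]
ft_force: [0.2, 1.1, -0.7]
finger_gap: -0.0002
```

arm_command:
  angular:
    - [0,0,0]
    - [0,0,0]
  linear:
    - [0,0.03,0]
    - [0,0.03,0]
  gripper: [0,0]

```text
t: 37.85
position: [0.4152, 0.1946, 0.0824]
eef_rot: [[-0.14, 0.001, -0.99], [0.99, 0.002, -0.14], [0.002, -1.0, -0.002]]
ft_force: [0.2, -1.1, 2.1]
finger_gap: -0.0001
```

arm_command:
  angular:
    - [0,0,0]
    - [0,0,0]
  linear:
    - [0,0.03,0]
    - [0,0.03,0]
  gripper: [0,0]

```text
t: 38.05
position: [0.4153, 0.1946, 0.0819]
eef_rot: [[-0.14, 0.002, -0.99], [0.99, 0.002, -0.14], [0.002, -1.0, -0.002]]
ft_force: [-1.3, -1.3, 7.6]
finger_gap: -0.0
```

arm_command:
  angular:
    - [0,0,0]
    - [0,0,0]
    - [0,0,0]
    - [0,0,0]
    - [0,0,0]
    - [0,0,0]
    - [0,0,0]
    - [0,0,0]
    - [0,0,0]
    - [0,0,0]
  linear:
    - [0,0.01,0]
    - [0,0.01,0]
    - [0,0.01,0]
    - [0,0.01,0]
    - [0,0.01,0]
    - [0,0.01,0]
    - [0,0.01,0]
    - [0,0.01,0]
    - [0,0.01,0]
    - [0,0.01,0]
  gripper: [0,0,0,0,0,0,0,0,0,0]

```text
t: 39.05
position: [0.4153, 0.1946, 0.0819]
eef_rot: [[-0.14, 0.002, -0.99], [0.99, 0.003, -0.14], [0.002, -1.0, -0.002]]
ft_force: [-3.3, -1.1, 11.5]
finger_gap: 0.0001
```

arm_command:
  angular:
    - [0,0,0]
    - [0,0,0]
    - [0,0,0]
    - [0,0,0]
    - [0,0,0]
  linear:
    - [0,0,0]
    - [0,0,0]
    - [0,0,0]
    - [0,0,0]
    - [0,0,0]
  gripper: [0,0,0,0,0]

```text
t: 39.55
position: [0.4153, 0.1946, 0.0819]
eef_rot: [[-0.14, 0.002, -0.99], [0.99, 0.003, -0.14], [0.002, -1.0, -0.003]]
ft_force: [-2.3, -1.4, 11.2]
finger_gap: 0.0001
```

Held 1.5 s at ~11 N. Lift away and check.

arm_command:
  angular:
    - [0,0,0]
    - [0,0,0]
    - [0,0,0]
    - [0,0,0]
    - [0,0,0]
    - [0,0,0]
    - [0,0,0]
    - [0,0,0]
  linear:
    - [0,-0.4,0]
    - [0,-1.2,0]
    - [0,-2.2,0]
    - [0,-3.2,0]
    - [0,-3.2,0.8]
    - [0,-3.2,1.6]
    - [0,-3.2,1.6]
    - [0,-3.2,1.6]
  gripper: [0,0,0,0,0,0,0,0]

```text
t: 40.35
position: [0.3515, 0.1855, 0.2087]
eef_rot: [[-0.14, 0.002, -0.99], [0.99, 0.003, -0.14], [0.002, -1.0, -0.003]]
ft_force: [-0.2, 0.3, -0.1]
finger_gap: -0.0002
```

```bash
python3 -c "
from h import *
st();snap('wrist','w36');snap('scene','s36');snap('top','t36')
"
```

```text
t 40.35 p [0.3515 0.1855 0.2087] xaz 98.06 tilt 0.2 F [-0.15  0.25 -0.13] gap -0.0002 J [ 27.8   2.  -13.9  73.9   0.1  19.7]
```

View pics/s36.png

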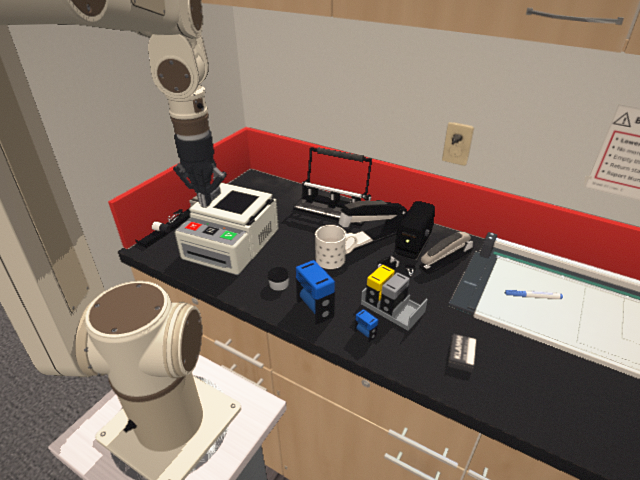

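View pics/w36.png

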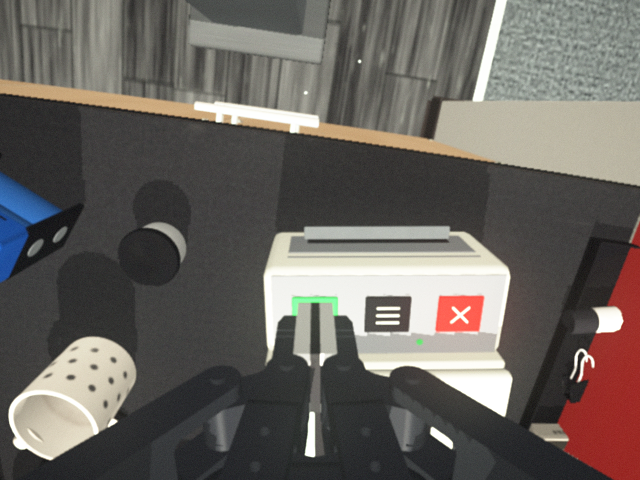

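View pics/t36.png

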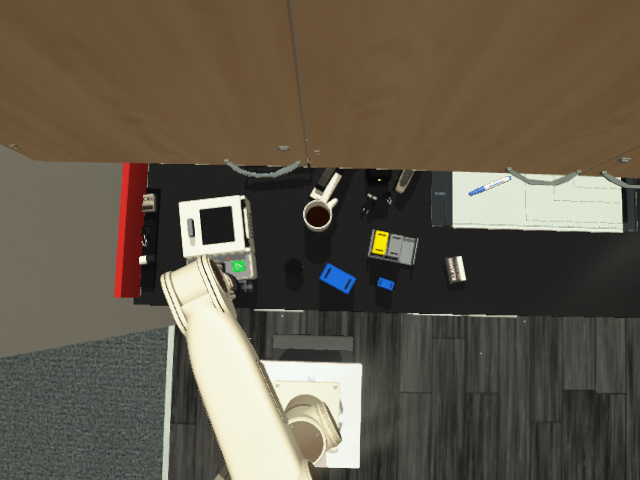

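```bash
python3 -c "
from h import *
im=cv2.imread('pics/s36.png');cv2.imwrite('pics/c36.png',cv2.resize(im[170:280,170:290],None,fx=6,fy=5,interpolation=cv2.INTER_CUBIC))
"
```

```text
(no output)
```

View pics/c36.png

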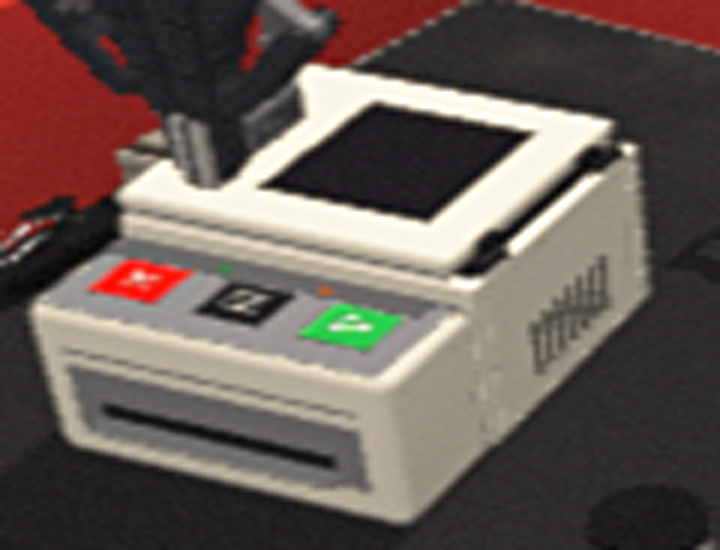

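```bash
python3 -c "
from h import *
st();print(bot.sign_off())"
```

```text
t 40.5 p [0.3524 0.1856 0.2084] xaz 98.01 tilt 0.16 F [-0.05 -0.08  0.16] gap -0.0001 J [ 27.7   2.2 -13.8  73.9   0.1  19.7]
the job is handed in; nothing more can be done
None
```

The job is done and handed in at t = 40.5 s of the 72 s; sign-off returned no verdict, so I can't say how it was judged.

**What I did**
- I took the middle-sized blue cassette from the caddy by its ends and stood it on the worktop.
- I regripped it across its thickness with the tool leaned 30°, because a vertical wrist would probably have hit the wall cabinet above the bay.
- I lowered it into the bay, where it touched the floor at the expected height.
- I pushed the lid shut, tugged its grip, and pressed the green key.

**Last checks**

| Check | Result |
|---|---|
| Cassette in bay | top centre about 1 mm from the bay centre, height consistent with fully home |
| Lid pressed shut | about 22 N |
| Tug on the grip | about 15–17 N for over 0.3 s; the grip rose about 2 mm, so the catch held |
| Green key | held about 1.5 s at about 11 N |
| Final pictures | lid shut, the other cassettes and bystanders apparently where they were, robot touching nothing |

**What disagreed or failed**
- **Fingertips:** when shut they sit about 21 mm behind the reported TCP, not 14 mm ahead as the text says. My first grasp therefore closed on air above the cassette, and a light touch on its top (about 8 N) gave me the corrected offset.
- **Cameras:** the fixed cameras disagreed with the wrist camera by up to about 6 mm. I used the wrist camera for every grasp and fit.
- **Cassette after closing the lid:** I did not see it again once the lid was shut. Its position was checked just before.

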